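# Tighten the tube clamp with the breakaway wrench

### The job

Tighten the square-headed bolt of the sample-tube clamp clockwise with the breakaway wrench: put the ring fully down over the bolt head and turn until the bolt is tight and the wrench clearly gives way at its red joint, then go no further, so that the bolt is not overtightened and the brass collar with the yellow tab does not slip. Then lift the wrench off and lay it flat, right way up, on the free worktop and leave the bolt so turned and the other things where they are.

Things in the scene. Friction and masses are not known exactly. Their poses are not given: they have to be found in the camera images.
- wrench_grip (a point): Middle of the black rubber grip (110 mm long, 26 wide, 24 thick) of the breakaway wrench, 12 mm above the wrench's underside. The wrench is 233 mm long, 0.2 to 0.35 kg, and lies flat at the start: grip, steel neck, red joint, steel ring end. x axis along the handle, away from the ring; z up. With the joint straight the ring's centre lies 150 mm from here, on -x.
- wrench_ring (a point): Centre of the wrench's steel ring end, 8 mm above the wrench's underside: 43 mm square outside, 16 mm thick, with a 29 mm square through hole whose sides lie along and across the x axis. x axis from the ring to the joint, the same as the grip's x while the joint is straight.
- wrench_joint (a point): The wrench's red breakaway joint, with an upright axis, 32 mm from the ring's centre. A preloaded spring holds it straight. Pushed clockwise (from above) with about 7.6 N at the grip's middle (0.9 N m about the joint) it gives way; the handle then swings on up to 0.16 rad against a nearly constant 7.6 to 8.2 N and meets a hard end stop. Unloaded, it springs straight.
- bolt_head (a point): Point on the upright bolt's axis, 8 mm above the brass collar: the ring's centre comes here when fully down. Steel head 26 mm square, 12 mm tall (to 4 mm above this point), with a 10 mm blunt pyramid on top, 19 mm wide at its tip. x axis square to a side, turns with the bolt. It turns clockwise with slight drag (about 1.7 N at the grip) and comes up tight after 0.15 to 0.8 rad.
- bolt_corner (a point): One of the four upper corners of the bolt's square head, 18.4 mm from the bolt's axis and 4 mm above bolt_head; it turns with the bolt. How far the bolt has to turn is not known beforehand and does not show.
- collar_tab (a point): Outer end of the yellow tab on the brass collar (48 mm wide) under the bolt head, 36 mm from the bolt's axis. The collar's top is 73 mm above the worktop; only the bolt head stands higher on the clamp. The collar slips if the tight bolt is turned with over about 11 N at the grip's middle (1.7 N m about the bolt).
- clamp: Grey clamp, fixed to the worktop: base plate 130 x 150 x 12 mm, dark strap and a sample tube (200 mm long, 41 mm thick) on the bolt's -y side. Origin on the worktop under the bolt. The side to the left (+y) of the bolt is open for the wrench's handle to swing.
- stopwatch: Black stopwatch, 74 x 61 x 17 mm, a bystander; origin at the centre of its underside.
- tin: Open aluminium moisture tin, 63 mm wide, 41 mm tall, a bystander; origin at the centre of its underside.
- caliper: Steel vernier caliper, 230 mm long, 61 mm wide at the jaws, 8 mm thick, a bystander; origin at the centre of its underside.
- spanner: Open-ended spanner, 194 mm long, a bystander; origin at the centre of its underside.
- evap_dish: White porcelain dish, 84 mm wide, 32 mm tall, a bystander; origin at the centre of its underside.

How it is judged:
By the outcome, as a careful person would: the job done as asked, in the order asked, and still so for the second after the job is handed in, with the robot touching nothing.
It also fails if it takes over 67 s, if anything falls off the work surface, if the arm or the gripper's body presses on something with over 40 N, if the wrist force passes 120 N, or if a joint passes its speed limit or range.

### The arm

A 6-joint arm with a two-finger parallel gripper is mounted at the origin on a cart in front of the work surface, level with it; the furniture and walls round the work are solid. World frame = base frame: x ahead of the robot, y to its left, z up, the work surface at z = 0. Lengths are in m, angles in degrees, forces in N, time in s.
With the tool pointing down it reaches from about 0.35 to 0.875 m from the base axis. Payload 4.2 kg.
Tool frame: the origin (TCP) lies between the finger pads; the fingertips stand 11 mm ahead of it and the grasp point (between the pads) lies 8 mm behind it; z points along the fingers, y is the direction in which the jaws open and shut (so a half turn about z gives the same grasp; the last joint's range is limited). The gripper opens to 87 mm and grips with 3 to 60 N. Pads are 19 mm wide; open, the fingers measure 117 mm over their backs; the gripper's body (75 mm by 190 mm) begins 51 mm behind the grasp point.
Start: joints at [-57.376, 22.042, 0.453, 0, -68.411, -14.817], TCP at [0.191, -0.595, 0.198] pointing down, gripper open.
Joint ranges: [-179.83, 179.83], [-69.29, 118.12], [-61.27, 80.66], [-181.25, 117.63], [-171.15, -9.14], [-177.46, 177.46]. Speed limits (degrees/s): [159.86, 159.86, 180, 180, 180, 180].

### API

Orientations are given as a 3x3 rotation matrix whose columns are the frame's x, y, z axes.
In Python, from station import sense, capture, get_calibration, finish_job, search_frame, cut_out gives the robot as it stands.
- The arm moves only by the tool arm_command, never from a script. Its argument "rows" is a list of rows, each an object with "fingers": the opening in per cent of the stroke, from 0 (shut) to 100 (fully open); "travel": the shift along the tool's x, y, z in cm, a list of three; "roll": the turn about the tool's z in degrees. A call has 1 to 10 rows; each row is the pose to reach, as a shift and turn from the pose commanded when the call began, along the tool's axes at that moment; what a row does not reach only later rows make up. A row lasts 1/10 s, in which the tool goes at most 50 mm and 8.59 degrees, less where a joint would pass 70% of its speed; a pose out of reach is approached as far as the arm can. A call with a gripper value outside its range is refused whole. The fingers move at their own pace and stop on an object; the grip force is fixed at half the most. Time passes only in rows, so rows that repeat a pose let the fingers close. It gives the time, the measured TCP pose, the force and the opening at its end, in the units of the state.
- sense(): the state, without advancing time (a new reading comes with each control period).
- capture(name): name is "scene" or "top"; returns (picture, depth): 480x640x3 uint8, red, green, blue; 480x640 float32, m along the optical axis (not along the pixel's ray), 0 where there is no reading.
- get_calibration(name): a dict with "fov_y" (degrees; the focal length in pixels is half the picture's height over the tangent of half this angle, whatever the lens; pixels are square), "cx", "cy" (the principal point, pixels), "distortion" ([k1, k2, p1, p2, k3] as OpenCV has them; the pictures are not rectified), "origin" and "attitude" of the camera in the world. Camera axes: x right, y down, z forward; pixel columns grow to the right and rows downward; lengths in m; the calibration is good to about 2 mm. A picture is of the moment at which its call begins. get_calibration takes no time and is no camera call.
- finish_job(): hands the job in, once; it reports no verdict.
Trained networks look in the newest picture that a camera, given by its name, has taken for a name from the list of things; names that differ only in an ending like _2 or _b are one class to them, and where a whole thing is asked for, a point or a joint stands for the part that bears it (a point fixed in the world has none). Each returns a list of dicts, best first, with "p" (0 to 1); they miss things now and then, are a little off and sometimes report something else, mostly with a low value. They report only what shows in the picture. A call takes as long as a camera call.
- search_frame(camera, label): "position" ([x, y, z] in m, in world coordinates, good to about 4 mm: the middle of the surface that is visible of it).
- cut_out(camera, label): "mask" (480x640 bool, what is visible of it).
The state is a dict: "time_s": time; "joints": joint angles; "joint_velocities": joint speeds; "effort": joint torques, N m; "tcp_pos": TCP position; "ee_rot": TCP orientation; "wrist_force": force on the tool from outside, world axes, zero at the start; "moment": the same for the moment, N m; "gripper_width": opening from 0.0 (shut) to 1.0 (fully open).
Only numpy, scipy, OpenCV 4.12 (cv2) and the standard library are available. Lean on these libraries where they do the work, as an engineer would, in place of code of your own. Each camera call takes 0.05 s, during which the arm holds its last target. There are 200 camera calls.

## Working session

There is one attempt and no reset: what is moved stays moved. The work goes in short steps, Python scripts to look and compute and a tool call to move; the robot and the scene stay as the last step left them, time stands still between calls to the robot, and variables do not carry over. Pictures are saved under pics/ and viewed, about 8 in all and at most 12, crops included, and the job is handed in when it is done.

Besides the shell and the picture viewer there is one more tool, called after "Emit:" in YAML: its name, and indented under it one key for each argument. arm_command: Moves the arm, as the interface text tells. Its arguments: {"type":"object","properties":{"rows":{"type":"array","items":{"type":"object","properties":{"fingers":{"type":"number"},"travel":{"type":"array","items":{"type":"number"}},"roll":{"type":"number"}}}}},"required":["rows"]}

```bash
mkdir -p pics; ls; python3 - <<'E'
from station import *
import cv2,numpy as np
for n in("scene","top"):
    p,d=capture(n); cv2.imwrite(f"pics/{n}0.png",p[:,:,::-1]); c=get_calibration(n); print(n,{k:np.round(v,3).tolist() for k,v in c.items()})
    for l in["wrench_grip","wrench_ring","wrench_joint","bolt_head","bolt_corner","collar_tab","clamp","stopwatch","tin","caliper","spanner","evap_dish"]:
        print(l,[(np.round(r["position"],3).tolist(),round(r["p"],2)) for r in search_frame(n,l)[:4]])
s=sense();print(s["time_s"],s["ee_rot"],s["gripper_width"])
E
```

```text
pics
scene {'fov_y': 51.055, 'cx': 321.435, 'cy': 244.306, 'distortion': [-0.09, 0.0, 0.0, 0.0, 0.0], 'origin': [-0.003, 0.713, 0.687], 'attitude': [[-0.786, -0.344, 0.514], [-0.618, 0.416, -0.667], [0.016, -0.842, -0.539]]}
wrench_grip [([0.486, 0.302, 0.017], 0.71)]
wrench_ring [([0.499, 0.176, 0.01], 0.84), ([0.373, -0.054, 0.008], 0.75)]
wrench_joint [([0.496, 0.177, 0.013], 0.7)]
bolt_head [([0.561, -0.022, 0.084], 0.7)]
bolt_corner [([0.553, -0.028, 0.089], 0.66), ([0.542, -0.04, 0.036], 0.19)]
collar_tab [([0.553, -0.023, 0.074], 0.85)]
clamp [([0.541, -0.04, 0.036], 0.79)]
stopwatch [([0.379, 0.079, 0.016], 0.78)]
tin [([0.794, 0.055, 0.027], 0.93)]
caliper [([0.373, -0.054, 0.007], 0.81), ([0.376, 0.078, 0.018], 0.53)]
spanner [([0.501, -0.286, 0.008], 0.81)]
evap_dish [([0.636, -0.378, 0.019], 0.91)]
top {'fov_y': 51.545, 'cx': 317.592, 'cy': 238.786, 'distortion': [-0.13, 0.0, 0.0, 0.0, 0.0], 'origin': [0.372, -0.017, 1.096], 'attitude': [[-0.035, -0.978, 0.204], [-0.999, 0.035, -0.004], [-0.003, -0.204, -0.979]]}
wrench_grip [([0.492, 0.279, 0.021], 0.83)]
wrench_ring [([0.505, 0.176, 0.016], 0.65)]
wrench_joint [([0.505, 0.18, 0.016], 0.65)]
bolt_head [([0.559, -0.032, 0.092], 0.69)]
bolt_corner [([0.562, -0.034, 0.098], 0.56)]
collar_tab []
clamp [([0.549, -0.061, 0.044], 0.82)]
stopwatch [([0.381, 0.075, 0.016], 0.57)]
tin [([0.802, 0.058, 0.004], 0.6)]
caliper [([0.376, -0.078, 0.004], 0.93)]
spanner [([0.498, -0.287, 0.003], 0.94), ([0.64, -0.371, 0.012], 0.59)]
evap_dish [([0.639, -0.368, 0.014], 0.75)]
1.3 [[-9.52081346e-01 -3.05844912e-01  1.64830269e-05]
 [-3.05844913e-01  9.52081345e-01 -4.66424486e-05]
 [-1.42782677e-06 -4.94486552e-05 -9.99999999e-01]] 1.0000948754550334
```

View pics/scene0.png

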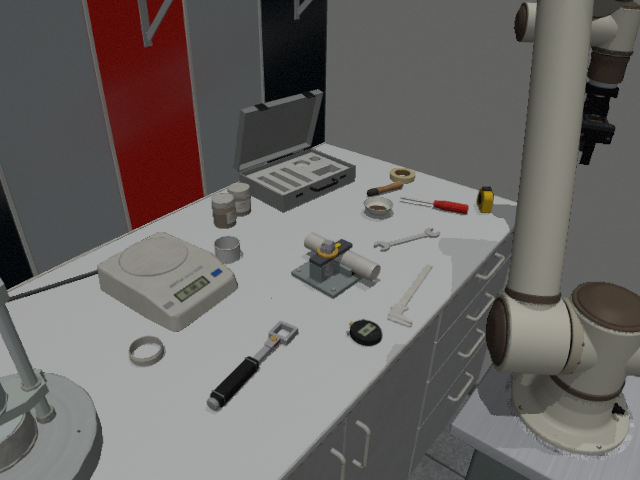

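View pics/top0.png

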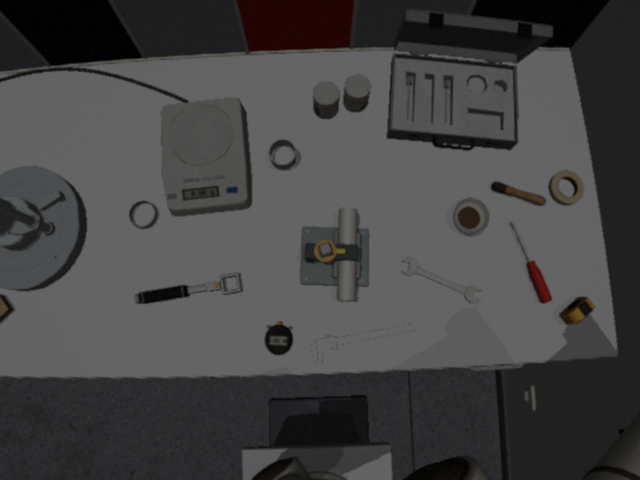

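Scene: wrench lies with grip at (235,380) and ring at (287,330), bolt at (330,250). Top: grip at (162,295), ring (231,284), bolt (325,250). The balance stands on the far +y side. Now close crops for angles.

```bash
cat > h.py <<'E'
from station import *
import cv2,numpy as np
def K(n):
    c=get_calibration(n); f=240/np.tan(np.radians(c["fov_y"]/2))
    return np.array([[f,0,c["cx"]],[0,f,c["cy"]],[0,0,1.]]),np.array(c["distortion"],float),np.array(c["origin"]),np.array(c["attitude"])
def pz(n,uv,z):  # pixels -> world at height z
    k,D,o,R=K(n); q=cv2.undistortPoints(np.array(uv,float).reshape(-1,1,2),k,D)[:,0]
    r=np.c_[q,np.ones(len(q))]@R.T; return o+r*((z-o[2])/r[:,2])[:,None]
def proj(n,P):
    k,D,o,R=K(n); t=-R.T@o
    return cv2.projectPoints(np.array(P,float).reshape(-1,1,3),cv2.Rodrigues(R.T)[0],t,k,D)[0][:,0]
def cloud(n,d,m=None):
    k,D,o,R=K(n); v,u=np.where((d>0) if m is None else (m&(d>0)))
    q=cv2.undistortPoints(np.c_[u,v].astype(float).reshape(-1,1,2),k,D)[:,0]
    return o+(np.c_[q,np.ones(len(q))]*d[v,u][:,None])@R.T, np.c_[u,v]
def crop(p,u0,v0,w,h,s): return cv2.resize(p[v0:v0+h,u0:u0+w,::-1],None,fx=s,fy=s,interpolation=cv2.INTER_CUBIC)
E
python3 - <<'E'
from h import *
t,dt=capture("top"); s,ds=capture("scene")
a=crop(t,290,225,50,50,8); a=cv2.convertScaleAbs(a,alpha=1.7)
b=crop(s,305,230,50,50,8)
c=crop(s,205,315,100,100,4); d=cv2.convertScaleAbs(crop(t,145,250,100,100,4),alpha=1.7)
cv2.imwrite("pics/c1.png",cv2.resize(np.vstack([np.hstack([a,b]),np.hstack([c,d])]),(600,600)))
# balance height
for n,d in(("top",dt),("scene",ds)):
    P,_=cloud(n,d)
    m=(P[:,0]>.5)&(P[:,0]<.9)&(P[:,1]>.1)&(P[:,1]<.45)&(P[:,2]>.03); Q=P[m]
    print(n,np.percentile(Q,[1,50,99],axis=0).round(3).tolist())
    for l,lo in(("wrench_grip",0.004),):
        mm=cut_out(n,l); 
        W,_=cloud(n,d,mm[0]["mask"]); W=W[W[:,2]>lo]
        c=W.mean(0); e=np.linalg.svd(W[:,:2]-c[:2],full_matrices=False)[2][0]
        pr=(W[:,:2]-c[:2])@e; print(n,l,mm[0]["p"],len(W),c.round(4),e.round(3),pr.min().round(3),pr.max().round(3), (c[:2]+e*(pr.min()+pr.max())/2).round(4),np.percentile(W[:,2],[5,50,95]).round(4))
E
```

```text
top [[0.669, 0.13, 0.034], [0.775, 0.222, 0.071], [0.897, 0.319, 0.083]]
top wrench_grip 0.75 1127 [0.4915 0.271  0.0192] [ 0.138 -0.99 ] -0.116 0.118 [0.4917 0.2697] [0.011  0.0198 0.0258]
scene [[0.665, 0.138, 0.031], [0.757, 0.252, 0.069], [0.896, 0.328, 0.082]]
scene wrench_grip 0.56 1746 [0.4843 0.2854 0.0185] [ 0.145 -0.989] -0.104 0.134 [0.4865 0.2708] [0.0064 0.0193 0.0259]
```

View pics/c1.png

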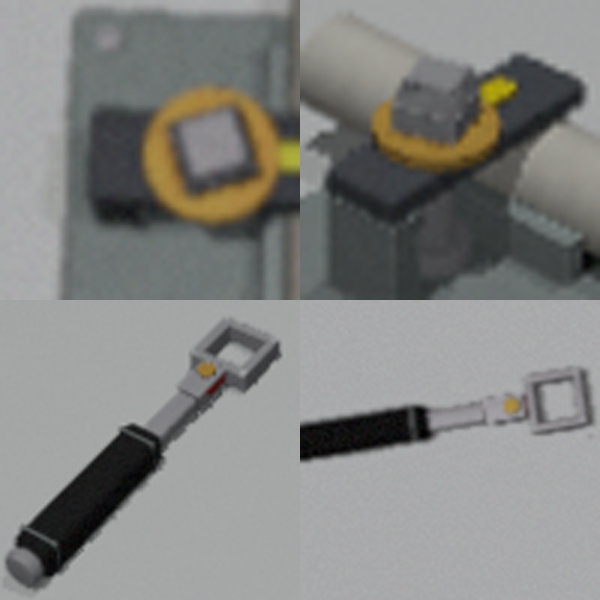

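Crops: the ring hole is at top px ≈(231.7,283.3) and scene px ≈(283.3,330.8). The bolt tip is at top px ≈(325.3,249.5) and scene px ≈(328.8,242.5), with the head turned by about 17° from the world axes. Next, measure them.

```bash
python3 - <<'E'
from h import *
for n,r,b in(("top",(231.7,283.3),(325.3,249.5)),("scene",(283.3,330.8),(328.8,242.5))):
    print(n,"ring",pz(n,[r],.016).round(4),"bolt",pz(n,[b],.095).round(4))
t,d=capture("top")
def reg(img,seed,u0,v0,w,s,lo,hi):
    g=cv2.resize(cv2.cvtColor(img,cv2.COLOR_RGB2GRAY)[v0:v0+w,u0:u0+w],None,fx=s,fy=s,interpolation=cv2.INTER_CUBIC)
    x=int((seed[0]-u0+.5)*s);y=int((seed[1]-v0+.5)*s)
    th=lo; m=((g>lo)&(g<hi)).astype(np.uint8); _,L=cv2.connectedComponents(m,connectivity=4); M=(L==L[y,x]).astype(np.uint8)
    cs=max(cv2.findContours(M,0,2)[0],key=cv2.contourArea); bx=cv2.boxPoints(cv2.minAreaRect(cs))
    return g[y,x],(bx+.5)/s-.5+[u0,v0]
im=cv2.cvtColor(t,cv2.COLOR_RGB2GRAY); print(im[243:257,318:334])
P,uv=cloud("top",d); m=(abs(P[:,0]-.557)<.03)&(abs(P[:,1]+.03)<.03)&(P[:,2]>.089); print("tip cloud",m.sum(),P[m].mean(0).round(4))
g=crop(t,215,268,34,34,10)[:,:,0]; 
for lo in(60,70,80,90,100):
    v,bx=reg(t,(325,249),310,235,30,10,lo,255); w=pz("top",bx,.095); e=np.diff(w[:3],axis=0)[:,:2]; print("tip",lo,v,w.mean(0).round(4),np.linalg.norm(e,axis=1).round(4),(np.degrees(np.arctan2(e[:,1],e[:,0]))%90).round(1))
P,uv=cloud("top",d,cut_out("top","wrench_grip")[0]["mask"])
W=P[P[:,2]>.008][:,:2].astype(np.float32); r=cv2.minAreaRect(W*1000); print("wrench rect",r)
# handle only: points near black grip
E
```

```text
top ring [[0.5042 0.1701 0.016 ]] bolt [[ 0.5577 -0.0363  0.095 ]]
scene ring [[0.5008 0.1764 0.016 ]] bolt [[ 0.5539 -0.0358  0.095 ]]
[[79 79 78 77 75 71 70 69 67 68 60 51 61 76 77 68]
 [75 75 70 67 68 67 72 76 75 78 70 49 48 70 80 75]
 [60 60 67 72 76 77 81 82 81 83 78 53 45 61 74 78]
 [51 48 70 81 82 82 82 83 84 83 81 62 42 54 72 78]
 [57 52 67 80 84 83 84 82 84 84 83 71 49 49 70 78]
 [58 47 63 78 81 82 82 80 83 82 84 79 56 46 59 75]
 [56 46 59 78 84 82 83 81 82 83 84 79 63 45 51 71]
 [62 49 53 74 83 84 83 82 82 81 84 79 68 45 47 71]
 [67 50 49 67 81 84 83 84 83 81 80 77 64 44 47 68]
 [70 50 43 59 78 83 81 81 78 71 65 58 49 39 46 59]
 [70 56 43 51 71 75 69 64 58 54 48 42 34 35 38 54]
 [74 64 49 45 55 56 52 47 40 37 42 33 31 38 46 56]
 [78 71 52 42 40 42 40 47 39 42 44 43 49 62 66 70]
 [81 73 57 44 40 38 44 50 53 63 67 68 67 75 78 74]]
tip cloud 117 [ 0.5598 -0.0355  0.0943]
tip 60 81 [ 0.5612 -0.0348  0.095 ] [0.0616 0.0557] [87.9 87.5]
tip 70 81 [ 0.5607 -0.0354  0.095 ] [0.018  0.0187] [16.1 15.3]
tip 80 81 [ 0.56   -0.0357  0.095 ] [0.0159 0.015 ] [14.9 14.2]
tip 90 81 [ 0.5579 -0.0346  0.095 ] [0.0616 0.0623] [87.9 87.5]
tip 100 81 [ 0.5579 -0.0346  0.095 ] [0.0616 0.0623] [87.9 87.5]
wrench rect ((492.1983642578125, 270.4187316894531), (43.733524322509766, 235.7613983154297), 7.799565315246582)
```

Emit:
arm_command:
  rows:
    - {"fingers": 100,"travel": [-55.6,75.6,0],"roll": -80}
    - {"fingers": 100,"travel": [-55.6,75.6,0],"roll": -80}
    - {"fingers": 100,"travel": [-55.6,75.6,0],"roll": -80}
    - {"fingers": 100,"travel": [-55.6,75.6,0],"roll": -80}
    - {"fingers": 100,"travel": [-55.6,75.6,0],"roll": -80}
    - {"fingers": 100,"travel": [-55.6,75.6,0],"roll": -80}
    - {"fingers": 100,"travel": [-55.6,75.6,0],"roll": -80}
    - {"fingers": 100,"travel": [-55.6,75.6,0],"roll": -80}
    - {"fingers": 100,"travel": [-55.6,75.6,0],"roll": -80}
    - {"fingers": 100,"travel": [-55.6,75.6,0],"roll": -80}

```text
time_s: 2.6
tcp_pos: [0.3503, -0.119, 0.1989]
ee_rot: [[0.14, -0.99, 0.002], [-0.99, -0.14, 0.0], [0.0, -0.002, -1.0]]
wrist_force: [0.6, -1.0, -0.2]
gripper_width: 0.998
```

Emit:
arm_command:
  rows:
    - {"fingers": 100,"travel": [-39.0,-19.5,0],"roll": 0}
    - {"fingers": 100,"travel": [-39.0,-19.5,0],"roll": 0}
    - {"fingers": 100,"travel": [-39.0,-19.5,0],"roll": 0}
    - {"fingers": 100,"travel": [-39.0,-19.5,0],"roll": 0}
    - {"fingers": 100,"travel": [-39.0,-19.5,0],"roll": 0}
    - {"fingers": 100,"travel": [-39.0,-19.5,0],"roll": 0}
    - {"fingers": 100,"travel": [-39.0,-19.5,0],"roll": 0}
    - {"fingers": 100,"travel": [-39.0,-19.5,0],"roll": 0}
    - {"fingers": 100,"travel": [-39.0,-19.5,9],"roll": 0}
    - {"fingers": 100,"travel": [-39.0,-19.5,11],"roll": 0}

```text
time_s: 3.6
tcp_pos: [0.4903, 0.2912, 0.1037]
ee_rot: [[0.138, -0.99, 0.004], [-0.99, -0.138, 0.004], [-0.003, -0.004, -1.0]]
wrist_force: [-0.1, -0.1, -0.4]
gripper_width: 1.0
```

```bash
python3 - <<'E'
from h import *
p,d=capture("top"); cv2.imwrite("pics/g1.png",cv2.convertScaleAbs(crop(p,120,230,160,120,4),alpha=1.6))
s=sense(); print(s["tcp_pos"],s["time_s"])
E
```

```text
[0.48533807 0.28782143 0.09338389] 3.65
```

View pics/g1.png

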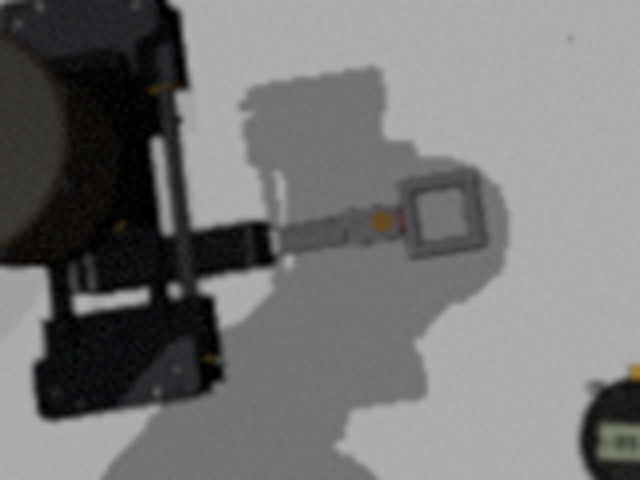

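The grip at px ≈(235,245) lies between the open fingers. Going down and closing.

Emit:
arm_command:
  rows:
    - {"fingers": 100,"travel": [0,0,3],"roll": 0}
    - {"fingers": 100,"travel": [0,0,6],"roll": 0}
    - {"fingers": 100,"travel": [0,0,7.3],"roll": 0}
    - {"fingers": 100,"travel": [0,0,7.3],"roll": 0}
    - {"fingers": 100,"travel": [0,0,7.3],"roll": 0}
    - {"fingers": 100,"travel": [0,0,7.3],"roll": 0}

```text
time_s: 4.25
tcp_pos: [0.49, 0.2888, 0.0326]
ee_rot: [[0.136, -0.991, 0.003], [-0.991, -0.136, 0.002], [-0.002, -0.003, -1.0]]
wrist_force: [0.3, 0.1, -0.1]
gripper_width: 1.003
```

Emit:
arm_command:
  rows:
    - {"fingers": 0,"travel": [0,0,0],"roll": 0}
    - {"fingers": 0,"travel": [0,0,0],"roll": 0}
    - {"fingers": 0,"travel": [0,0,0],"roll": 0}
    - {"fingers": 0,"travel": [0,0,0],"roll": 0}
    - {"fingers": 0,"travel": [0,0,0],"roll": 0}
    - {"fingers": 0,"travel": [0,0,0],"roll": 0}
    - {"fingers": 0,"travel": [0,0,0],"roll": 0}
    - {"fingers": 0,"travel": [0,0,0],"roll": 0}

```text
time_s: 5.05
tcp_pos: [0.4888, 0.2879, 0.0305]
ee_rot: [[0.136, -0.991, -0.0], [-0.991, -0.136, -0.0], [0.0, 0.0, -1.0]]
wrist_force: [-0.1, 0.7, 0.5]
gripper_width: 0.36
```

Too high: the commanded pose had lagged. Reopen, lower 1.6 cm, close.

Emit:
arm_command:
  rows:
    - {"fingers": 100,"travel": [0,0,0],"roll": 0}
    - {"fingers": 100,"travel": [0,0,0],"roll": 0}
    - {"fingers": 100,"travel": [0,0,0],"roll": 0}
    - {"fingers": 100,"travel": [0,0,1.0],"roll": 0}
    - {"fingers": 100,"travel": [0,0,1.6],"roll": 0}
    - {"fingers": 60,"travel": [0,0,1.6],"roll": 0}
    - {"fingers": 0,"travel": [0,0,1.6],"roll": 0}
    - {"fingers": 0,"travel": [0,0,1.6],"roll": 0}
    - {"fingers": 0,"travel": [0,0,1.6],"roll": 0}
    - {"fingers": 0,"travel": [0,0,1.6],"roll": 0}

```text
time_s: 6.05
tcp_pos: [0.489, 0.2881, 0.0149]
ee_rot: [[0.136, -0.991, 0.0], [-0.991, -0.136, 0.0], [-0.0, -0.0, -1.0]]
wrist_force: [0.8, -0.6, 0.5]
gripper_width: 0.447
```

Emit:
arm_command:
  rows:
    - {"fingers": 0,"travel": [0,0,0],"roll": 0}
    - {"fingers": 0,"travel": [0,0,0],"roll": 0}
    - {"fingers": 0,"travel": [0,0,0],"roll": 0}
    - {"fingers": 0,"travel": [0,0,0],"roll": 0}
    - {"fingers": 0,"travel": [0,0,0],"roll": 0}

```text
time_s: 6.55
tcp_pos: [0.4889, 0.288, 0.0146]
ee_rot: [[0.136, -0.991, 0.0], [-0.991, -0.136, 0.0], [-0.0, -0.0, -1.0]]
wrist_force: [-0.9, 0.2, 0.2]
gripper_width: 0.034
```

Only 3 mm open, so the grip was missed. Looking.

```bash
python3 - <<'E'
from h import *
p,d=capture("scene"); a=crop(p,180,280,130,140,4)
t,d=capture("top"); b=cv2.convertScaleAbs(crop(t,120,230,130,140,4),alpha=1.6)
cv2.imwrite("pics/g2.png",cv2.resize(np.hstack([a,b]),(800,431)))
for n in("top","scene"): print([(r["position"],r["p"]) for r in search_frame(n,"wrench_ring")])
s=sense(); print(s["tcp_pos"],s["gripper_width"],s["time_s"])
E
```

```text
[([0.5036, 0.18, 0.0139], 0.59)]
[([0.5563, -0.024, 0.0835], 0.68)]
[0.48885339 0.28791607 0.01459822] 0.002272064546059198 6.75
```

View pics/g2.png

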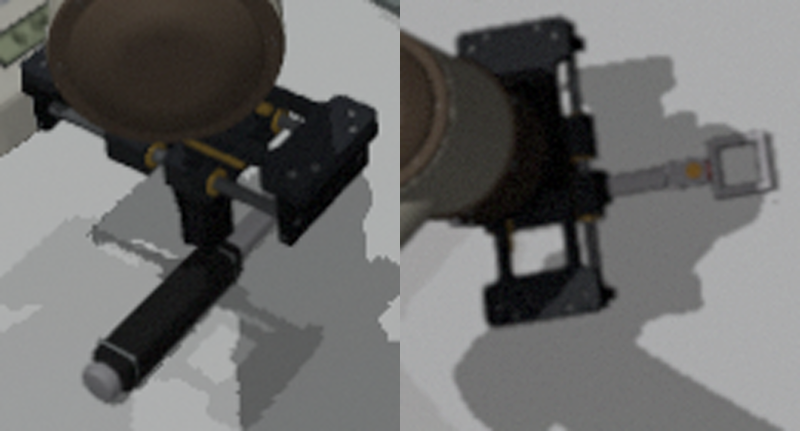

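Scene view: the shut fingers stand near the grip's ring-side end, px ≈(247,358). The ring looks slightly tilted in the top view. Measure the heights along the wrench.

```bash
python3 - <<'E'
from h import *
s=sense(); T=np.array(s["tcp_pos"])+[0,0,-.011]
e=np.array([.136,-.991])
for n in("scene","top"):
    p,d=capture(n); print(n,"tip px",proj(n,[T, T+[0,0,.03]]).round(1).tolist())
    P,uv=cloud(n,d); Q=P-[.505,.1763,0]; a=Q[:,:2]@-e; b=Q[:,:2]@np.array([.991,.136])
    for k in range(-30,220,10):
        m=(abs(a*1000-k)<5)&(abs(b)<.03)&(P[:,2]>.006)&(P[:,2]<.06)
        if m.sum()>5: print(k,m.sum(),"z",np.percentile(P[m,2],[50,95]).round(3),"b mid",((np.percentile(b[m],3)+np.percentile(b[m],97))/2).round(4),"w",np.ptp(np.percentile(b[m],[3,97])).round(3))
E
```

```text
scene tip px [[247.4, 371.0], [246.3, 359.2]]
50 6 z [0.02  0.021] b mid 0.0008 w 0.01
60 27 z [0.016 0.018] b mid -0.0023 w 0.013
70 40 z [0.016 0.018] b mid -0.0021 w 0.014
80 45 z [0.016 0.018] b mid -0.0026 w 0.013
90 22 z [0.017 0.018] b mid -0.0032 w 0.012
100 54 z [0.024 0.058] b mid -0.0082 w 0.013
110 101 z [0.025 0.056] b mid -0.0041 w 0.022
120 156 z [0.04  0.058] b mid -0.0048 w 0.022
130 82 z [0.024 0.026] b mid -0.0038 w 0.024
140 88 z [0.023 0.026] b mid -0.0041 w 0.024
150 88 z [0.023 0.026] b mid -0.004 w 0.024
160 87 z [0.024 0.027] b mid -0.0034 w 0.024
170 91 z [0.024 0.026] b mid -0.0031 w 0.024
180 94 z [0.024 0.026] b mid -0.0031 w 0.025
190 96 z [0.024 0.026] b mid -0.0034 w 0.024
200 122 z [0.022 0.026] b mid -0.003 w 0.024
210 96 z [0.019 0.024] b mid -0.0034 w 0.019
top tip px [[180.2, 292.4], [176.5, 291.0]]
-20 75 z [0.015 0.019] b mid 0.0003 w 0.041
-10 34 z [0.015 0.018] b mid 0.0001 w 0.042
0 34 z [0.014 0.018] b mid -0.0003 w 0.042
10 58 z [0.015 0.018] b mid 0.0002 w 0.041
20 57 z [0.016 0.02 ] b mid -0.0015 w 0.038
30 40 z [0.019 0.023] b mid 0.0004 w 0.017
40 35 z [0.018 0.022] b mid 0.0003 w 0.017
50 33 z [0.017 0.021] b mid -0.0002 w 0.015
60 33 z [0.016 0.018] b mid -0.0002 w 0.014
70 30 z [0.014 0.018] b mid -0.0004 w 0.014
80 36 z [0.015 0.019] b mid -0.0002 w 0.014
90 41 z [0.016 0.023] b mid -0.0019 w 0.017
100 8 z [0.02  0.024] b mid 0.0001 w 0.024
190 7 z [0.018 0.026] b mid -0.0114 w 0.002
200 7 z [0.02  0.022] b mid -0.0094 w 0.005
210 9 z [0.017 0.023] b mid -0.008 w 0.004
```

```bash
python3 - <<'E'
from h import *
p,d=capture("scene"); a=cv2.convertScaleAbs(crop(p,215,310,90,70,8),alpha=2.0,beta=20)
s=sense(); T=np.array(s["tcp_pos"]); R=np.array(s["ee_rot"])
for dy in(-.014,0,.014):
    for q in proj("scene",[T+R[:,1]*dy+R[:,2]*.011,T+R[:,1]*dy-R[:,2]*.03]): cv2.circle(a,tuple(int(v) for v in (q-[215,310]+.5)*8),4,(0,0,255),-1)
cv2.imwrite("pics/g3.png",a); print(s["gripper_width"],s["time_s"],s["wrist_force"],s["moment"])
P,uv=cloud("scene",d); m=(np.hypot(*(P[:,:2]-T[:2]).T)<.035)&(P[:,2]>.03)&(P[:,2]<.2)
for lo in np.arange(.03,.13,.01):
    q=P[m&(P[:,2]>=lo)&(P[:,2]<lo+.01)]; l=(q-T)@R
    if len(q)>3: print(lo.round(2),len(q),np.percentile(l[:,:2],[2,98],axis=0).round(3).tolist())
E
```

```text
0.00591809899492277 6.9 [ 0.39418036  0.4695247  -0.30483555] [0.0557953  0.08768431 0.03782361]
0.04 59 [[-0.011, -0.006], [0.01, 0.011]]
0.05 65 [[-0.011, -0.004], [0.011, 0.012]]
0.06 65 [[-0.011, -0.008], [0.01, 0.013]]
0.07 60 [[-0.011, -0.01], [0.005, 0.014]]
0.08 17 [[-0.011, -0.009], [0.007, 0.016]]
0.1 4 [[-0.007, 0.03], [0.001, 0.031]]
0.11 11 [[-0.034, -0.006], [-0.006, 0.034]]
0.12 35 [[-0.035, -0.005], [0.004, 0.034]]
```

View pics/g3.png

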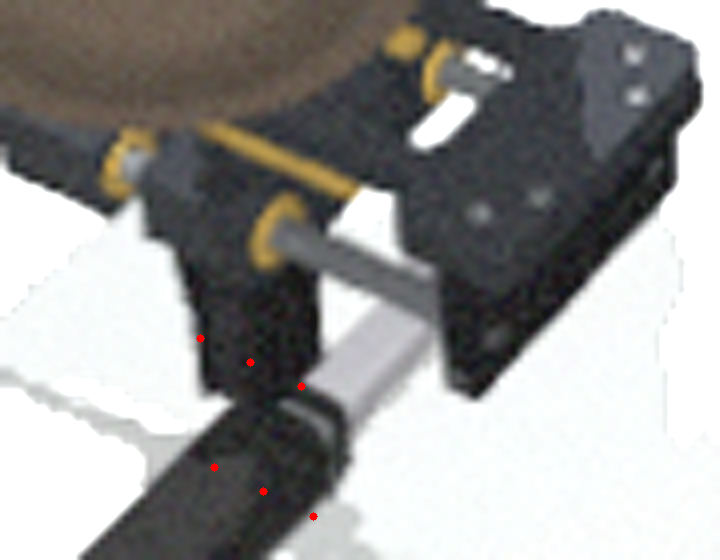

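The shut fingers end about 30 mm above where the reported TCP puts them, i.e. above the grip. The force reads about 0. Open and check the fingertip height directly by depth.

Emit:
arm_command:
  rows:
    - {"fingers": 60,"travel": [0,0,0],"roll": 0}
    - {"fingers": 60,"travel": [0,0,0],"roll": 0}
    - {"fingers": 60,"travel": [0,0,0],"roll": 0}
    - {"fingers": 60,"travel": [0,0,0],"roll": 0}
    - {"fingers": 60,"travel": [0,0,0],"roll": 0}
    - {"fingers": 60,"travel": [0,0,0],"roll": 0}
    - {"fingers": 60,"travel": [0,0,0],"roll": 0}

```text
time_s: 7.6
tcp_pos: [0.4889, 0.2879, 0.0146]
ee_rot: [[0.136, -0.991, -0.0], [-0.991, -0.136, -0.0], [0.0, 0.0, -1.0]]
wrist_force: [-0.2, -0.7, -0.6]
gripper_width: 0.547
```

```bash
cat > f.py <<'E'
from h import *
p,d=capture("scene"); s=sense(); T=np.array(s["tcp_pos"]); R=np.array(s["ee_rot"])
P,uv=cloud("scene",d); l=(P-T)@R; m=(abs(l[:,0])<.02)&(abs(l[:,1])<.065)&(P[:,2]<.12)&(p[uv[:,1],uv[:,0]].mean(1)<60)&(P[:,2]>-.02)
print("tcp",T.round(4),"w",round(s["gripper_width"],3),"F",np.round(s["wrist_force"],1),s["time_s"])
for lo in np.arange(0,.12,.01):
    k=m&(P[:,2]>=lo)&(P[:,2]<lo+.01)
    if k.sum()>3: print(lo.round(2),k.sum(),"x",np.percentile(l[k,0],[2,98]).round(3),"y",np.percentile(l[k,1],[2,50,98]).round(3),"rows",uv[k,1].min(),uv[k,1].max())
E
python3 f.py; python3 -c "
from h import *
p,d=capture('scene');cv2.imwrite('pics/g4.png',cv2.convertScaleAbs(crop(p,190,310,110,90,7),alpha=2.0,beta=20))"
```

```text
tcp [0.4889 0.2879 0.0146] w 0.567 F [-0.3 -0.3  0.2] 7.65
0.0 24 x [-0.019  0.012] y [0.011 0.013 0.015] rows 368 380
0.01 43 x [-0.018  0.008] y [0.012 0.013 0.016] rows 366 377
0.02 194 x [-0.019  0.014] y [-0.009  0.003  0.014] rows 356 374
0.03 4 x [-0.01   0.002] y [0.027 0.032 0.033] rows 363 367
0.04 83 x [-0.011  0.011] y [-0.028  0.026  0.035] rows 345 366
0.05 93 x [-0.011  0.012] y [-0.029 -0.021  0.035] rows 341 363
0.06 96 x [-0.011  0.011] y [-0.03  -0.022  0.036] rows 336 359
0.07 75 x [-0.011  0.007] y [-0.031 -0.021  0.038] rows 335 355
0.08 49 x [-0.01   0.009] y [-0.035 -0.025  0.039] rows 328 351
0.09 19 x [-0.01  0.01] y [-0.034 -0.028 -0.024] rows 326 334
```

View pics/g4.png

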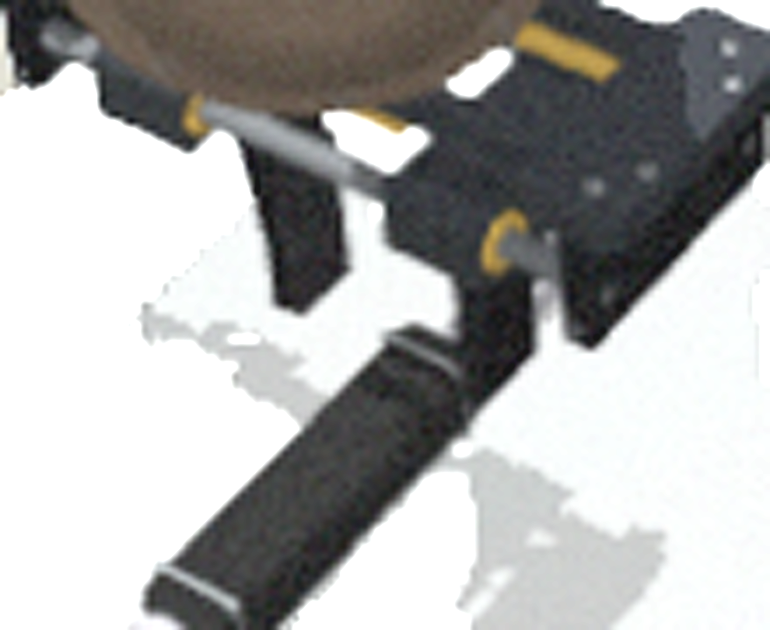

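Pictured: both fingertips hang at z≈0.037, well above the worktop (px 360 rows), although the reported TCP puts them at 0.004. The arm's reported height is about 33 mm low, so I trust the camera. Lower in steps and watch the force.

Emit:
arm_command:
  rows:
    - {"fingers": 80,"travel": [0,0,0.7],"roll": 0}
    - {"fingers": 80,"travel": [0,0,1.4],"roll": 0}
    - {"fingers": 80,"travel": [0,0,2.0],"roll": 0}
    - {"fingers": 80,"travel": [0,0,2.0],"roll": 0}
    - {"fingers": 80,"travel": [0,0,2.0],"roll": 0}

```text
time_s: 8.2
tcp_pos: [0.4888, 0.2878, -0.0058]
ee_rot: [[0.136, -0.991, -0.0], [-0.991, -0.136, -0.001], [0.001, 0.001, -1.0]]
wrist_force: [0.3, -0.4, 0.0]
gripper_width: 0.798
```

```bash
python3 f.py
```

```text
tcp [ 0.4889  0.288  -0.0055] w 0.798 F [ 0.9 -0.4  0.6] 8.25
0.0 27 x [-0.018  0.014] y [-0.024  0.014  0.016] rows 355 380
0.01 55 x [-0.019  0.013] y [-0.037  0.013  0.016] rows 357 377
0.02 286 x [-0.019  0.015] y [-0.037  0.003  0.045] rows 351 377
0.03 83 x [-0.011  0.009] y [-0.04  -0.031  0.046] rows 348 374
0.04 83 x [-0.011  0.01 ] y [-0.041 -0.032  0.047] rows 343 370
0.05 70 x [-0.011  0.006] y [-0.043 -0.031  0.049] rows 342 366
0.06 35 x [-0.01  -0.003] y [-0.044 -0.035  0.05 ] rows 339 363
0.07 6 x [-0.011 -0.009] y [-0.044 -0.04  -0.037] rows 338 339
0.11 79 x [-0.02  0.02] y [0.039 0.049 0.057] rows 326 346
```

Emit:
arm_command:
  rows:
    - {"fingers": 80,"travel": [0,0,0.4],"roll": 0}
    - {"fingers": 80,"travel": [0,0,0.8],"roll": 0}
    - {"fingers": 80,"travel": [0,0,1.1],"roll": 0}
    - {"fingers": 80,"travel": [0,0,1.1],"roll": 0}

```text
time_s: 8.65
tcp_pos: [0.4885, 0.2876, -0.017]
ee_rot: [[0.136, -0.991, -0.001], [-0.991, -0.136, -0.001], [0.001, 0.001, -1.0]]
wrist_force: [1.2, 0.3, 1.2]
gripper_width: 0.804
```

```bash
python3 f.py
```

```text
tcp [ 0.4887  0.2878 -0.0167] w 0.8 F [ 0.7  0.  -0.4] 8.7
0.0 32 x [-0.017  0.015] y [-0.049  0.013  0.045] rows 355 382
0.01 134 x [-0.017  0.011] y [-0.039  0.013  0.046] rows 355 381
0.02 255 x [-0.019  0.012] y [-0.037  0.002  0.046] rows 351 378
0.03 84 x [-0.011  0.008] y [-0.041 -0.032  0.048] rows 348 374
0.04 55 x [-0.011  0.004] y [-0.044 -0.032  0.05 ] rows 347 370
0.05 17 x [-0.01  -0.005] y [-0.044 -0.037 -0.031] rows 345 348
0.1 80 x [-0.02  0.02] y [0.041 0.048 0.055] rows 330 350
0.11 32 x [0.004 0.02 ] y [0.043 0.054 0.063] rows 326 343
```

Tips at ≈6 mm. Close.

Emit:
arm_command:
  rows:
    - {"fingers": 0,"travel": [0,0,0],"roll": 0}
    - {"fingers": 0,"travel": [0,0,0],"roll": 0}
    - {"fingers": 0,"travel": [0,0,0],"roll": 0}
    - {"fingers": 0,"travel": [0,0,0],"roll": 0}
    - {"fingers": 0,"travel": [0,0,0],"roll": 0}
    - {"fingers": 0,"travel": [0,0,0],"roll": 0}
    - {"fingers": 0,"travel": [0,0,0],"roll": 0}
    - {"fingers": 0,"travel": [0,0,0],"roll": 0}
    - {"fingers": 0,"travel": [0,0,0],"roll": 0}
    - {"fingers": 0,"travel": [0,0,0],"roll": 0}

```text
time_s: 9.7
tcp_pos: [0.4891, 0.2881, -0.0163]
ee_rot: [[0.136, -0.991, 0.0], [-0.991, -0.136, 0.0], [-0.0, -0.0, -1.0]]
wrist_force: [0.5, 0.2, -0.2]
gripper_width: 0.297
```

Gripped (25.8 mm). Lift, then carry over the bolt.

Emit:
arm_command:
  rows:
    - {"fingers": 0,"travel": [0,0,-1],"roll": 0}
    - {"fingers": 0,"travel": [0,0,-3],"roll": 0}
    - {"fingers": 0,"travel": [0,0,-6],"roll": 0}
    - {"fingers": 0,"travel": [0,0,-9],"roll": 0}
    - {"fingers": 0,"travel": [0,0,-12],"roll": 0}
    - {"fingers": 0,"travel": [0,0,-12.5],"roll": 0}
    - {"fingers": 0,"travel": [0,0,-12.5],"roll": 0}

```text
time_s: 10.4
tcp_pos: [0.4886, 0.288, 0.1093]
ee_rot: [[0.135, -0.991, 0.001], [-0.991, -0.135, 0.002], [-0.001, -0.001, -1.0]]
wrist_force: [0.0, 0.2, -3.6]
gripper_width: 0.295
```

Emit:
arm_command:
  rows:
    - {"fingers": 0,"travel": [2,0,0],"roll": -0.7}
    - {"fingers": 0,"travel": [5,-0.2,0],"roll": -1.7}
    - {"fingers": 0,"travel": [8,-0.4,0],"roll": -2.7}
    - {"fingers": 0,"travel": [11,-0.6,0],"roll": -3.7}
    - {"fingers": 0,"travel": [14,-0.7,0],"roll": -4.7}
    - {"fingers": 0,"travel": [17,-0.9,0],"roll": -5.7}
    - {"fingers": 0,"travel": [20,-1,0],"roll": -6.7}
    - {"fingers": 0,"travel": [21.8,-1.1,0],"roll": -7.2}
    - {"fingers": 0,"travel": [21.8,-1.1,0],"roll": -7.2}
    - {"fingers": 0,"travel": [21.8,-1.1,0],"roll": -7.2}

```text
time_s: 11.4
tcp_pos: [0.5282, 0.0729, 0.1069]
ee_rot: [[0.258, -0.966, -0.003], [-0.966, -0.258, -0.001], [-0.0, 0.004, -1.0]]
wrist_force: [0.3, 0.5, -3.3]
gripper_width: 0.296
```

```bash
cat > w.py <<'E'
from h import *
import sys
s=sense(); T=np.array(s["tcp_pos"]); R=np.array(s["ee_rot"]); print("tcp",T.round(4),"w",round(s["gripper_width"],3),"F",np.round(s["wrist_force"],1),"M",np.round(s["moment"],2),s["time_s"])
im=[]
for n,box in(("top",(280,200,80,80)),("scene",(290,205,80,80))):
    p,d=capture(n); im.append(cv2.convertScaleAbs(crop(p,*box,5),alpha=1.7 if n=="top" else 1.2))
    P,uv=cloud(n,d); l=(P-T)@R
    # ring frame: along = tool x
    m=(l[:,0]>.088)&(l[:,0]<.138)&(abs(l[:,1])<.03)&(l[:,2]>-.04)&(P[:,2]>.08)
    z=np.percentile(P[m,2],[5,50,95]) if m.any() else 0
    k=m&(abs(P[:,2]-np.median(P[m,2]))<.008)
    r=cv2.minAreaRect((P[k][:,:2]*1000).astype(np.float32)); print(n,m.sum(),"z",np.round(z,4),"rect",np.round(r[0],1),np.round(r[1],1),round(r[2],1))
    for lo in(.03,.05,.07):
        q=(l[:,0]>lo)&(l[:,0]<lo+.01)&(abs(l[:,1])<.03)&(P[:,2]>.08); 
        if q.sum()>3: print("  neck",lo,"z",np.median(P[q,2]).round(4),"y",np.median(l[q,1]).round(4))
cv2.imwrite(sys.argv[1],np.hstack(im))
E
python3 w.py pics/w1.png
```

```text
tcp [0.5282 0.0729 0.1069] w 0.296 F [ 0.3  0.5 -3.3] M [ 0.08  0.19 -0.01] 11.4
top 440 z [0.0926 0.1374 0.142 ] rect [557.5 -35. ] [43.3 47.5] 15.5
  neck 0.03 z 0.4877 y 0.0151
  neck 0.05 z 0.1388 y 0.0001
  neck 0.07 z 0.1417 y 0.0008
scene 195 z [0.0815 0.0942 0.1395] rect [552.9 -33.2] [27.9 24.1] 87.9
  neck 0.05 z 0.1351 y 0.0095
  neck 0.07 z 0.1291 y 0.008
```

View pics/w1.png

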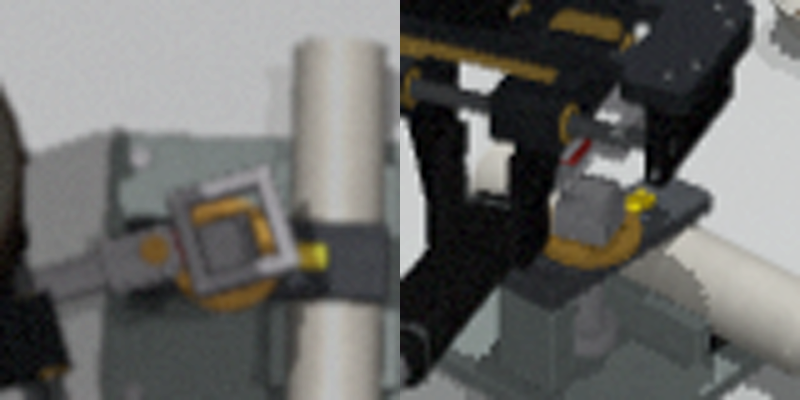

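Top view: the ring hole at ≈(326,246) sits over the head with its sides parallel (ring 15.5°, head 15°). Underside at z≈0.123. Descend to just above the tip and let it settle.

Emit:
arm_command:
  rows:
    - {"fingers": 0,"travel": [0,0,0.6],"roll": 0}
    - {"fingers": 0,"travel": [0,0,1.2],"roll": 0}
    - {"fingers": 0,"travel": [0,0,1.8],"roll": 0}
    - {"fingers": 0,"travel": [0,0,2.3],"roll": 0}
    - {"fingers": 0,"travel": [0,0,2.3],"roll": 0}
    - {"fingers": 0,"travel": [0,0,2.3],"roll": 0}
    - {"fingers": 0,"travel": [0,0,2.3],"roll": 0}

```text
time_s: 12.2
tcp_pos: [0.5296, 0.0735, 0.0858]
ee_rot: [[0.259, -0.966, 0.001], [-0.966, -0.259, 0.0], [-0.0, -0.001, -1.0]]
wrist_force: [0.2, 1.3, -2.1]
gripper_width: 0.296
```

```bash
cat > r.py <<'E'
from h import *
s=sense(); T=np.array(s["tcp_pos"]); R=np.array(s["ee_rot"]); print("tcp",T.round(4),"F",np.round(s["wrist_force"],1),"M",np.round(s["moment"],2),s["time_s"])
p,d=capture("top"); P,uv=cloud("top",d); l=(P-T)@R
m=(l[:,0]>.085)&(l[:,0]<.145)&(abs(l[:,1])<.03)&(P[:,2]>.07)
zt=np.percentile(P[m,2],90); k=m&(P[:,2]>zt-.007)
r=cv2.minAreaRect((P[k][:,:2]*1000).astype(np.float32)); print("top z",zt.round(4),k.sum(),"rect",np.round(r[0],1),np.round(r[1],1),round(r[2],1))
hx=(np.percentile(l[k,0],1.5)+np.percentile(l[k,0],98.5))/2; hy=(np.percentile(l[k,1],1.5)+np.percentile(l[k,1],98.5))/2
print("centre local",hx.round(4),hy.round(4),"world",(T+R@[hx,hy,0])[:2].round(4))
for lo in(-.02,.05,.07,.095,.115,.13):
    q=(l[:,0]>lo)&(l[:,0]<lo+.012)&(abs(l[:,1])<.02)&(P[:,2]>T[2]+.015)&(P[:,2]<T[2]+.05)
    if q.sum()>5: print("  ",lo,"z",np.percentile(P[q,2],[50,80]).round(4))
E
python3 r.py
```

```text
tcp [0.5296 0.0735 0.0858] F [ 0.2  1.3 -2.1] M [ 0.01  0.12 -0.06] 12.2
top z 0.1198 288 rect [559.  -32.9] [43.1 50.6] 14.8
centre local 0.1106 -0.0006 world [ 0.5588 -0.0332]
   0.05 z [0.1178 0.1192]
   0.07 z [0.1202 0.122 ]
   0.095 z [0.1179 0.119 ]
   0.115 z [0.1177 0.1199]
   0.13 z [0.1177 0.119 ]
```

Emit:
arm_command:
  rows:
    - {"fingers": 0,"travel": [0,-0.1,0.2],"roll": 0}
    - {"fingers": 0,"travel": [0,-0.1,0.5],"roll": 0}
    - {"fingers": 0,"travel": [0,-0.1,0.8],"roll": 0}
    - {"fingers": 0,"travel": [0,-0.1,1.1],"roll": 0}
    - {"fingers": 0,"travel": [0,-0.1,1.4],"roll": 0}
    - {"fingers": 0,"travel": [0,-0.1,1.4],"roll": 0}

```text
time_s: 12.85
tcp_pos: [0.5299, 0.0736, 0.071]
ee_rot: [[0.259, -0.966, -0.001], [-0.966, -0.259, -0.0], [0.0, 0.001, -1.0]]
wrist_force: [-0.6, -0.7, -3.3]
gripper_width: 0.294
```

```bash
python3 r.py
```

```text
tcp [0.5299 0.0736 0.071 ] F [-0.6 -0.7 -3.3] M [0.   0.19 0.  ] 12.85
top z 0.1054 282 rect [559.3 -32.9] [42.8 50.5] 15.3
centre local 0.1106 -0.0007 world [ 0.5593 -0.0331]
   0.05 z [0.103  0.1049]
   0.07 z [0.1056 0.1076]
   0.095 z [0.1012 0.1046]
   0.115 z [0.0969 0.1027]
   0.13 z [0.1034 0.1055]
```

Emit:
arm_command:
  rows:
    - {"fingers": 0,"travel": [0,0,0.2],"roll": 0}
    - {"fingers": 0,"travel": [0,0,0.4],"roll": 0}
    - {"fingers": 0,"travel": [0,0,0.6],"roll": 0}
    - {"fingers": 0,"travel": [0,0,0.6],"roll": 0}

```text
time_s: 13.3
tcp_pos: [0.5301, 0.0736, 0.0652]
ee_rot: [[0.259, -0.966, -0.001], [-0.966, -0.259, -0.0], [0.0, 0.001, -1.0]]
wrist_force: [-0.7, -0.6, -3.3]
gripper_width: 0.297
```

Emit:
arm_command:
  rows:
    - {"fingers": 0,"travel": [0,0,0.2],"roll": 0}
    - {"fingers": 0,"travel": [0,0,0.4],"roll": 0}
    - {"fingers": 0,"travel": [0,0,0.6],"roll": 0}
    - {"fingers": 0,"travel": [0,0,0.7],"roll": 0}
    - {"fingers": 0,"travel": [0,0,0.7],"roll": 0}
    - {"fingers": 0,"travel": [0,0,0.7],"roll": 0}

```text
time_s: 13.9
tcp_pos: [0.5304, 0.0737, 0.0586]
ee_rot: [[0.259, -0.966, 0.0], [-0.966, -0.259, -0.0], [0.0, -0.0, -1.0]]
wrist_force: [0.5, 0.1, -2.3]
gripper_width: 0.298
```

```bash
python3 r.py
```

```text
tcp [0.5304 0.0737 0.0586] F [ 0.5  0.1 -2.3] M [ 0.02  0.13 -0.03] 13.9
top z 0.0952 371 rect [559.6 -32.8] [43.4 50.5] 15.3
centre local 0.1109 -0.0004 world [ 0.5595 -0.0333]
   0.05 z [0.0901 0.0918]
   0.07 z [0.0934 0.0952]
   0.095 z [0.091  0.0939]
   0.115 z [0.0915 0.0954]
   0.13 z [0.0906 0.092 ]
```

Emit:
arm_command:
  rows:
    - {"fingers": 0,"travel": [0,0,0.1],"roll": 0}
    - {"fingers": 0,"travel": [0,0,0.15],"roll": 0}
    - {"fingers": 0,"travel": [0,0,0.15],"roll": 0}

```text
time_s: 14.25
tcp_pos: [0.5302, 0.0737, 0.057]
ee_rot: [[0.259, -0.966, -0.0], [-0.966, -0.259, -0.0], [-0.0, 0.0, -1.0]]
wrist_force: [-0.6, -0.7, -2.0]
gripper_width: 0.294
```

Emit:
arm_command:
  rows:
    - {"fingers": 0,"travel": [0,0,0.1],"roll": 0}
    - {"fingers": 0,"travel": [0,0,0.1],"roll": 0}
    - {"fingers": 0,"travel": [0,0,0.1],"roll": 0}

```text
time_s: 14.55
tcp_pos: [0.5305, 0.0738, 0.0563]
ee_rot: [[0.259, -0.966, 0.0], [-0.966, -0.259, 0.0], [0.0, -0.0, -1.0]]
wrist_force: [-0.3, 0.3, -1.8]
gripper_width: 0.296
```

Emit:
arm_command:
  rows:
    - {"fingers": 0,"travel": [0,0,0.1],"roll": 0}
    - {"fingers": 0,"travel": [0,0,0.1],"roll": 0}
    - {"fingers": 0,"travel": [0,0,0.1],"roll": 0}

```text
time_s: 14.85
tcp_pos: [0.5306, 0.0739, 0.0554]
ee_rot: [[0.259, -0.966, 0.001], [-0.966, -0.259, 0.0], [-0.0, -0.001, -1.0]]
wrist_force: [-1.3, 1.8, 0.8]
gripper_width: 0.296
```

```bash
python3 r.py; python3 r.py|head -1
```

```text
tcp [0.5306 0.0739 0.0554] F [-1.3  1.8  0.8] M [ 0.18  0.31 -0.07] 14.85
top z 0.095 323 rect [559.5 -32.8] [43.  50.7] 16.7
centre local 0.1103 -0.0002 world [ 0.5594 -0.0326]
   0.05 z [0.0883 0.0894]
   0.07 z [0.0911 0.0927]
   0.095 z [0.0892 0.0922]
   0.115 z [0.0907 0.0949]
   0.13 z [0.0889 0.0909]
tcp [0.5306 0.0739 0.0554] F [-0.5  1.9 -0.1] M [ 0.23  0.32 -0.1 ] 14.9
```

Seated: the ring top is at 0.089 and downward contact shows. Now turn clockwise about the bolt (r = 11.35 cm), 4° per call.

Emit:
arm_command:
  rows:
    - {"fingers": 0,"travel": [0,-0.1,0],"roll": 0.5}
    - {"fingers": 0,"travel": [0,-0.2,0],"roll": 1}
    - {"fingers": 0,"travel": [0,-0.3,0],"roll": 1.5}
    - {"fingers": 0,"travel": [0.01,-0.4,0],"roll": 2}
    - {"fingers": 0,"travel": [0.01,-0.5,0],"roll": 2.5}
    - {"fingers": 0,"travel": [0.02,-0.6,0],"roll": 3}
    - {"fingers": 0,"travel": [0.02,-0.7,0],"roll": 3.5}
    - {"fingers": 0,"travel": [0.03,-0.8,0],"roll": 4}

```text
time_s: 15.75
tcp_pos: [0.5379, 0.0757, 0.055]
ee_rot: [[0.19, -0.982, -0.001], [-0.982, -0.19, 0.0], [-0.0, 0.001, -1.0]]
wrist_force: [-4.2, 3.6, 1.7]
gripper_width: 0.298
```

```bash
cat > q.py <<'E'
from h import *
L=[]
for i in range(2):
    s=sense(); T=np.array(s["tcp_pos"]); R=np.array(s["ee_rot"]); F=np.array(s["wrist_force"]); M=np.array(s["moment"]); L.append((R.T@F,M[2])); capture("top")
r=T-[.560,-.0358,0]; F,mz=np.mean([a for a,_ in L],0),np.mean([b for _,b in L])
f=R@F
print("t",s["time_s"],"tcp",T.round(4),"yaw",np.degrees(np.arctan2(R[1,0],R[0,0])).round(2),"bearing",np.degrees(np.arctan2(r[1],r[0])).round(2),"r",np.hypot(r[0],r[1]).round(4),"Ftool",F.round(1),"Mz",mz.round(2),"Tq_bolt",(r[0]*f[1]-r[1]*f[0]+mz).round(2))
E
python3 q.py
```

```text
t 15.8 tcp [0.538  0.0758 0.055 ] yaw -79.06 bearing 101.13 r 0.1137 Ftool [-4.1  2.9 -1.2] Mz -0.14 Tq_bolt 0.19
```

Emit:
arm_command:
  rows:
    - {"fingers": 0,"travel": [-0.05,-0.1,0],"roll": 0.5}
    - {"fingers": 0,"travel": [-0.07,-0.2,0],"roll": 1}
    - {"fingers": 0,"travel": [-0.07,-0.3,0],"roll": 1.5}
    - {"fingers": 0,"travel": [-0.06,-0.4,0],"roll": 2}
    - {"fingers": 0,"travel": [-0.06,-0.5,0],"roll": 2.5}
    - {"fingers": 0,"travel": [-0.05,-0.6,0],"roll": 3}
    - {"fingers": 0,"travel": [-0.05,-0.7,0],"roll": 3.5}
    - {"fingers": 0,"travel": [-0.04,-0.8,0],"roll": 4}

```text
time_s: 16.65
tcp_pos: [0.5461, 0.0777, 0.0551]
ee_rot: [[0.121, -0.993, 0.0], [-0.993, -0.121, 0.0], [-0.0, -0.0, -1.0]]
wrist_force: [-3.4, 5.6, 0.4]
gripper_width: 0.295
```

```bash
python3 q.py
```

```text
t 16.7 tcp [0.5462 0.0778 0.0551] yaw -83.04 bearing 96.93 r 0.1144 Ftool [-5.   2.5 -0.6] Mz -0.11 Tq_bolt 0.18
```

Emit:
arm_command:
  rows:
    - {"fingers": 0,"travel": [-0.1,-0.1,0],"roll": 0.5}
    - {"fingers": 0,"travel": [-0.12,-0.2,0],"roll": 1}
    - {"fingers": 0,"travel": [-0.12,-0.3,0],"roll": 1.5}
    - {"fingers": 0,"travel": [-0.11,-0.4,0],"roll": 2}
    - {"fingers": 0,"travel": [-0.11,-0.5,0],"roll": 2.5}
    - {"fingers": 0,"travel": [-0.1,-0.6,0],"roll": 3}
    - {"fingers": 0,"travel": [-0.1,-0.7,0],"roll": 3.5}
    - {"fingers": 0,"travel": [-0.09,-0.8,0],"roll": 4}

```text
time_s: 17.55
tcp_pos: [0.5536, 0.0788, 0.055]
ee_rot: [[0.052, -0.999, -0.001], [-0.999, -0.052, -0.001], [0.001, 0.001, -1.0]]
wrist_force: [-1.5, -4.2, -1.1]
gripper_width: 0.296
```

```bash
python3 q.py
```

```text
t 17.6 tcp [0.5537 0.0788 0.055 ] yaw -87.06 bearing 93.14 r 0.1148 Ftool [4.2 1.3 1. ] Mz 0.1 Tq_bolt 0.25
```

Emit:
arm_command:
  rows:
    - {"fingers": 0,"travel": [0.04,-0.1,0],"roll": 0.5}
    - {"fingers": 0,"travel": [0.05,-0.2,0],"roll": 1}
    - {"fingers": 0,"travel": [0.05,-0.3,0],"roll": 1.5}
    - {"fingers": 0,"travel": [0.06,-0.4,0],"roll": 2}
    - {"fingers": 0,"travel": [0.06,-0.5,0],"roll": 2.5}
    - {"fingers": 0,"travel": [0.07,-0.6,0],"roll": 3}
    - {"fingers": 0,"travel": [0.07,-0.7,0],"roll": 3.5}
    - {"fingers": 0,"travel": [0.08,-0.8,0],"roll": 4}

```text
time_s: 18.45
tcp_pos: [0.5617, 0.0789, 0.055]
ee_rot: [[-0.018, -1.0, -0.0], [-1.0, 0.018, -0.0], [0.0, 0.0, -1.0]]
wrist_force: [-2.3, -2.6, 0.2]
gripper_width: 0.294
```

```bash
python3 q.py
```

```text
t 18.5 tcp [0.5618 0.0789 0.055 ] yaw -91.06 bearing 89.09 r 0.1147 Ftool [ 3.   2.5 -0.5] Mz -0.02 Tq_bolt 0.27
```

Emit:
arm_command:
  rows:
    - {"fingers": 0,"travel": [0.01,-0.1,0],"roll": 0.5}
    - {"fingers": 0,"travel": [0.02,-0.2,0],"roll": 1}
    - {"fingers": 0,"travel": [0.02,-0.3,0],"roll": 1.5}
    - {"fingers": 0,"travel": [0.03,-0.4,0],"roll": 2}
    - {"fingers": 0,"travel": [0.03,-0.5,0],"roll": 2.5}
    - {"fingers": 0,"travel": [0.04,-0.6,0],"roll": 3}
    - {"fingers": 0,"travel": [0.04,-0.7,0],"roll": 3.5}
    - {"fingers": 0,"travel": [0.05,-0.8,0],"roll": 4}

```text
time_s: 19.35
tcp_pos: [0.5698, 0.0784, 0.0551]
ee_rot: [[-0.088, -0.996, -0.0], [-0.996, 0.088, 0.0], [-0.0, 0.0, -1.0]]
wrist_force: [-4.0, -1.5, 0.5]
gripper_width: 0.297
```

```bash
python3 q.py
```

```text
t 19.4 tcp [0.5699 0.0784 0.0551] yaw -95.06 bearing 85.04 r 0.1146 Ftool [ 1.9  3.2 -0.1] Mz -0.1 Tq_bolt 0.27
```

Emit:
arm_command:
  rows:
    - {"fingers": 0,"travel": [0.01,-0.1,0],"roll": 0.5}
    - {"fingers": 0,"travel": [0.02,-0.2,0],"roll": 1}
    - {"fingers": 0,"travel": [0.02,-0.3,0],"roll": 1.5}
    - {"fingers": 0,"travel": [0.03,-0.4,0],"roll": 2}
    - {"fingers": 0,"travel": [0.03,-0.5,0],"roll": 2.5}
    - {"fingers": 0,"travel": [0.04,-0.6,0],"roll": 3}
    - {"fingers": 0,"travel": [0.04,-0.7,0],"roll": 3.5}
    - {"fingers": 0,"travel": [0.05,-0.8,0],"roll": 4}

```text
time_s: 20.25
tcp_pos: [0.5778, 0.0772, 0.0551]
ee_rot: [[-0.157, -0.988, 0.0], [-0.988, 0.157, 0.0], [-0.0, -0.0, -1.0]]
wrist_force: [-3.4, 2.3, -0.7]
gripper_width: 0.294
```

```bash
python3 q.py
```

```text
t 20.3 tcp [0.5779 0.0772 0.0551] yaw -99.06 bearing 80.99 r 0.1145 Ftool [-1.7  4.1  0.2] Mz -0.23 Tq_bolt 0.24
```

Emit:
arm_command:
  rows:
    - {"fingers": 0,"travel": [0.0,-0.1,0],"roll": 0.5}
    - {"fingers": 0,"travel": [0.01,-0.2,0],"roll": 1}
    - {"fingers": 0,"travel": [0.01,-0.3,0],"roll": 1.5}
    - {"fingers": 0,"travel": [0.01,-0.4,0],"roll": 2}
    - {"fingers": 0,"travel": [0.01,-0.5,0],"roll": 2.5}
    - {"fingers": 0,"travel": [0.02,-0.6,0],"roll": 3}
    - {"fingers": 0,"travel": [0.02,-0.7,0],"roll": 3.5}
    - {"fingers": 0,"travel": [0.03,-0.8,0],"roll": 4}

```text
time_s: 21.15
tcp_pos: [0.5857, 0.0757, 0.0551]
ee_rot: [[-0.226, -0.974, 0.0], [-0.974, 0.226, 0.0], [-0.0, -0.0, -1.0]]
wrist_force: [-4.5, 3.4, 0.5]
gripper_width: 0.295
```

```bash
python3 q.py
```

```text
t 21.2 tcp [0.5857 0.0757 0.0551] yaw -103.06 bearing 77.0 r 0.1144 Ftool [-2.1  4.9 -0.2] Mz -0.26 Tq_bolt 0.3
```

Emit:
arm_command:
  rows:
    - {"fingers": 0,"travel": [0.0,-0.1,0],"roll": 0.5}
    - {"fingers": 0,"travel": [0.01,-0.2,0],"roll": 1}
    - {"fingers": 0,"travel": [0.01,-0.3,0],"roll": 1.5}
    - {"fingers": 0,"travel": [0.01,-0.4,0],"roll": 2}
    - {"fingers": 0,"travel": [0.01,-0.5,0],"roll": 2.5}
    - {"fingers": 0,"travel": [0.02,-0.6,0],"roll": 3}
    - {"fingers": 0,"travel": [0.02,-0.7,0],"roll": 3.5}
    - {"fingers": 0,"travel": [0.03,-0.8,0],"roll": 4}

```text
time_s: 22.05
tcp_pos: [0.5933, 0.0736, 0.0551]
ee_rot: [[-0.293, -0.956, -0.0], [-0.956, 0.293, 0.0], [-0.0, 0.0, -1.0]]
wrist_force: [-4.9, 3.3, 0.6]
gripper_width: 0.299
```

```bash
python3 q.py
```

```text
t 22.1 tcp [0.5934 0.0735 0.0551] yaw -107.06 bearing 73.03 r 0.1143 Ftool [-1.6  5.2 -0.1] Mz -0.3 Tq_bolt 0.29
```

Emit:
arm_command:
  rows:
    - {"fingers": 0,"travel": [0.0,-0.1,0],"roll": 0.5}
    - {"fingers": 0,"travel": [0.01,-0.2,0],"roll": 1}
    - {"fingers": 0,"travel": [0.01,-0.3,0],"roll": 1.5}
    - {"fingers": 0,"travel": [0.01,-0.4,0],"roll": 2}
    - {"fingers": 0,"travel": [0.01,-0.5,0],"roll": 2.5}
    - {"fingers": 0,"travel": [0.02,-0.6,0],"roll": 3}
    - {"fingers": 0,"travel": [0.02,-0.7,0],"roll": 3.5}
    - {"fingers": 0,"travel": [0.03,-0.8,0],"roll": 4}

```text
time_s: 22.95
tcp_pos: [0.6007, 0.071, 0.0551]
ee_rot: [[-0.359, -0.933, -0.0], [-0.933, 0.359, 0.0], [-0.0, 0.0, -1.0]]
wrist_force: [-3.6, 2.8, -0.3]
gripper_width: 0.296
```

```bash
python3 q.py; python3 - <<'E'
from h import *
for n in("scene",):
    p,d=capture(n); P,_=cloud(n,d); m=(P[:,0]>.655)&(P[:,0]<.72)&(P[:,1]>.11)&(P[:,1]<.2)&(P[:,2]>.01)&(P[:,2]<.2)
    for x in np.arange(.655,.72,.013): 
        q=m&(P[:,0]>x)&(P[:,0]<x+.013); print(x.round(3),q.sum(),np.percentile(P[q,2],[50,95]).round(3) if q.any() else 0, P[q,1].min().round(3) if q.any() else 0)
E
```

```text
t 23.0 tcp [0.6008 0.0709 0.055 ] yaw -111.06 bearing 69.07 r 0.1143 Ftool [-1.5  5.   0.3] Mz -0.35 Tq_bolt 0.22
0.655 36 [0.019 0.026] 0.164
0.668 371 [0.035 0.047] 0.129
0.681 152 [0.05  0.053] 0.131
0.694 162 [0.055 0.059] 0.132
0.707 136 [0.059 0.062] 0.134
```

The balance is ≤0.06 high there, so it is cleared. Continue.

Emit:
arm_command:
  rows:
    - {"fingers": 0,"travel": [0.0,-0.1,0],"roll": 0.5}
    - {"fingers": 0,"travel": [0.01,-0.2,0],"roll": 1}
    - {"fingers": 0,"travel": [0.01,-0.3,0],"roll": 1.5}
    - {"fingers": 0,"travel": [0.01,-0.4,0],"roll": 2}
    - {"fingers": 0,"travel": [0.01,-0.5,0],"roll": 2.5}
    - {"fingers": 0,"travel": [0.02,-0.6,0],"roll": 3}
    - {"fingers": 0,"travel": [0.02,-0.7,0],"roll": 3.5}
    - {"fingers": 0,"travel": [0.03,-0.8,0],"roll": 4}

```text
time_s: 23.9
tcp_pos: [0.608, 0.0678, 0.055]
ee_rot: [[-0.423, -0.906, -0.001], [-0.906, 0.423, 0.0], [0.0, 0.001, -1.0]]
wrist_force: [-4.7, 3.7, 0.9]
gripper_width: 0.299
```

```bash
python3 q.py
```

```text
t 23.95 tcp [0.6081 0.0678 0.055 ] yaw -115.06 bearing 65.09 r 0.1142 Ftool [-1.1  5.4 -0.8] Mz -0.34 Tq_bolt 0.28
```

Emit:
arm_command:
  rows:
    - {"fingers": 0,"travel": [0.0,-0.1,0],"roll": 0.5}
    - {"fingers": 0,"travel": [0.01,-0.2,0],"roll": 1}
    - {"fingers": 0,"travel": [0.01,-0.3,0],"roll": 1.5}
    - {"fingers": 0,"travel": [0.01,-0.4,0],"roll": 2}
    - {"fingers": 0,"travel": [0.01,-0.5,0],"roll": 2.5}
    - {"fingers": 0,"travel": [0.02,-0.6,0],"roll": 3}
    - {"fingers": 0,"travel": [0.02,-0.7,0],"roll": 3.5}
    - {"fingers": 0,"travel": [0.03,-0.8,0],"roll": 4}

```text
time_s: 24.8
tcp_pos: [0.615, 0.0642, 0.055]
ee_rot: [[-0.486, -0.874, -0.001], [-0.874, 0.486, 0.0], [0.0, 0.001, -1.0]]
wrist_force: [-4.6, 3.2, 1.0]
gripper_width: 0.295
```

```bash
python3 q.py; python3 - <<'E'
from h import *
p,d=capture("top"); a=cv2.convertScaleAbs(crop(p,285,205,80,80,6),alpha=1.7)
cv2.imwrite("pics/t1.png",a)
E
```

```text
t 24.85 tcp [0.6151 0.0641 0.055 ] yaw -119.07 bearing 61.11 r 0.1141 Ftool [-0.7  5.1 -0.7] Mz -0.41 Tq_bolt 0.18
```

View pics/t1.png

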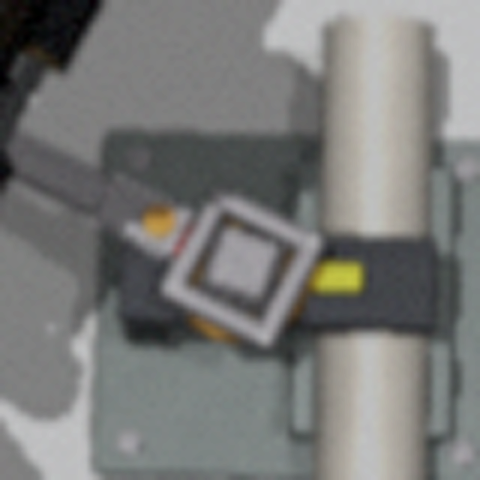

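Top view: the head (≈(245,262)) has turned with the ring, the tab still points right, and the joint looks straight. Only drag torque so far, so continue.

Emit:
arm_command:
  rows:
    - {"fingers": 0,"travel": [0.0,-0.1,0],"roll": 0.5}
    - {"fingers": 0,"travel": [0.01,-0.2,0],"roll": 1}
    - {"fingers": 0,"travel": [0.01,-0.3,0],"roll": 1.5}
    - {"fingers": 0,"travel": [0.01,-0.4,0],"roll": 2}
    - {"fingers": 0,"travel": [0.01,-0.5,0],"roll": 2.5}
    - {"fingers": 0,"travel": [0.02,-0.6,0],"roll": 3}
    - {"fingers": 0,"travel": [0.02,-0.7,0],"roll": 3.5}
    - {"fingers": 0,"travel": [0.03,-0.8,0],"roll": 4}

```text
time_s: 25.75
tcp_pos: [0.6212, 0.0604, 0.0548]
ee_rot: [[-0.545, -0.839, -0.002], [-0.839, 0.545, 0.0], [0.001, 0.002, -1.0]]
wrist_force: [-6.4, 4.0, 1.6]
gripper_width: 0.297
```

```bash
python3 q.py
```

```text
t 25.8 tcp [0.6212 0.0604 0.0548] yaw -123.01 bearing 57.52 r 0.114 Ftool [-0.5  7.7 -1.6] Mz -0.04 Tq_bolt 0.84
```

Torque rose to 0.84, so the bolt is coming tight. Smaller steps.

Emit:
arm_command:
  rows:
    - {"fingers": 0,"travel": [0.0,-0.1,0],"roll": 0.5}
    - {"fingers": 0,"travel": [0,-0.2,0],"roll": 1}
    - {"fingers": 0,"travel": [0.01,-0.3,0],"roll": 1.5}
    - {"fingers": 0,"travel": [0.01,-0.3,0],"roll": 1.5}

```text
time_s: 26.25
tcp_pos: [0.6231, 0.0591, 0.0547]
ee_rot: [[-0.565, -0.825, -0.003], [-0.825, 0.565, 0.001], [0.001, 0.003, -1.0]]
wrist_force: [-7.6, 6.0, 0.9]
gripper_width: 0.295
```

```bash
python3 q.py
```

```text
t 26.3 tcp [0.623  0.0591 0.0546] yaw -124.42 bearing 56.4 r 0.1139 Ftool [-1.   9.7 -1.6] Mz 0.09 Tq_bolt 1.2
```

Emit:
arm_command:
  rows:
    - {"fingers": 0,"travel": [0.0,-0.1,0],"roll": 0.5}
    - {"fingers": 0,"travel": [0,-0.2,0],"roll": 1}
    - {"fingers": 0,"travel": [0.01,-0.3,0],"roll": 1.5}
    - {"fingers": 0,"travel": [0.01,-0.3,0],"roll": 1.5}

```text
time_s: 26.75
tcp_pos: [0.6251, 0.0577, 0.0545]
ee_rot: [[-0.587, -0.809, -0.004], [-0.809, 0.587, 0.001], [0.002, 0.004, -1.0]]
wrist_force: [-8.5, 7.9, 1.5]
gripper_width: 0.295
```

```bash
python3 q.py
```

```text
t 26.8 tcp [0.6251 0.0577 0.0545] yaw -125.95 bearing 55.16 r 0.1139 Ftool [-1.4 11.5 -1.7] Mz -0.02 Tq_bolt 1.29
```

Emit:
arm_command:
  rows:
    - {"fingers": 0,"travel": [0.0,-0.1,0],"roll": 0.5}
    - {"fingers": 0,"travel": [0,-0.2,0],"roll": 1}
    - {"fingers": 0,"travel": [0.01,-0.3,0],"roll": 1.5}
    - {"fingers": 0,"travel": [0.01,-0.3,0],"roll": 1.5}

```text
time_s: 27.25
tcp_pos: [0.627, 0.0561, 0.0544]
ee_rot: [[-0.609, -0.793, -0.005], [-0.793, 0.609, 0.001], [0.002, 0.005, -1.0]]
wrist_force: [-9.0, 8.7, 1.8]
gripper_width: 0.295
```

```bash
python3 q.py; cat > j.py <<'E'
from h import *
s=sense(); T=np.array(s["tcp_pos"]); B=np.array([.560,-.0358]); 
p,d=capture("top"); P,uv=cloud("top",d)
m=(P[:,2]>.083)&(P[:,2]<.0925)&(np.hypot(*(P[:,:2]-B).T)<.034)
h=T[:2]-B; h/=np.linalg.norm(h); a=(P[:,:2]-B)@h; n=np.array([-h[1],h[0]]); b=(P[:,:2]-B)@n
r=m&(a<.022); rc=cv2.minAreaRect((P[r][:,:2]*1000).astype(np.float32)); print("ring",r.sum(),np.round(rc,1) if 0 else rc)
k=(P[:,2]>.083)&(P[:,2]<.12)&(a>.045)&(a<.085)&(abs(b)<.02)
e=cv2.fitLine((P[k][:,:2]*1000).astype(np.float32),cv2.DIST_HUBER,0,.01,.01).ravel(); print("neck",k.sum(),"bearing",np.degrees(np.arctan2(e[1],e[0]))%180)
E
python3 j.py
```

```text
t 27.3 tcp [0.627  0.0561 0.0544] yaw -127.48 bearing 53.91 r 0.1138 Ftool [-1.6 12.6 -1.7] Mz -0.09 Tq_bolt 1.33
ring 282 ((560.9558715820312, -35.74025344848633), (42.762916564941406, 43.587364196777344), 55.25269317626953)
neck 140 bearing 52.354267
```

Torque about the joint is levelling off at ~0.92–0.94 Nm, and the neck now sits ~3° off the ring: it is giving way. One more 1.5° to make it clear; the stop is at 9°.

Emit:
arm_command:
  rows:
    - {"fingers": 0,"travel": [0.0,-0.1,0],"roll": 0.5}
    - {"fingers": 0,"travel": [0,-0.2,0],"roll": 1}
    - {"fingers": 0,"travel": [0.01,-0.3,0],"roll": 1.5}
    - {"fingers": 0,"travel": [0.01,-0.3,0],"roll": 1.5}

```text
time_s: 27.8
tcp_pos: [0.629, 0.0546, 0.0543]
ee_rot: [[-0.63, -0.777, -0.005], [-0.777, 0.63, 0.002], [0.002, 0.006, -1.0]]
wrist_force: [-9.6, 10.4, 2.1]
gripper_width: 0.296
```

```bash
python3 q.py; python3 j.py
```

```text
t 27.85 tcp [0.629  0.0546 0.0543] yaw -129.01 bearing 52.67 r 0.1137 Ftool [-2.  13.9 -2.1] Mz -0.2 Tq_bolt 1.36
ring 287 ((560.7293701171875, -35.659324645996094), (42.86247253417969, 43.355533599853516), 55.25696563720703)
neck 141 bearing 51.563137
```

Emit:
arm_command:
  rows:
    - {"fingers": 0,"travel": [0.0,-0.07,0],"roll": 0.8}
    - {"fingers": 0,"travel": [0,-0.14,0],"roll": 1.6}
    - {"fingers": 0,"travel": [0,-0.2,0],"roll": 2.4}
    - {"fingers": 0,"travel": [0,-0.2,0],"roll": 2.4}

```text
time_s: 28.35
tcp_pos: [0.6312, 0.0528, 0.0544]
ee_rot: [[-0.661, -0.751, -0.004], [-0.751, 0.661, 0.001], [0.002, 0.004, -1.0]]
wrist_force: [-7.6, 7.6, 1.5]
gripper_width: 0.292
```

```bash
python3 q.py; python3 j.py
```

```text
t 28.4 tcp [0.6312 0.0528 0.0544] yaw -131.34 bearing 51.21 r 0.1137 Ftool [-0.5 11.  -1.3] Mz 0.01 Tq_bolt 1.25
ring 295 ((561.113525390625, -35.61932373046875), (43.41972351074219, 43.320411682128906), 56.236968994140625)
neck 142 bearing 48.78627
```

The neck is ~6.5° (0.11 rad) off the ring, with steady torque and the ring no longer turning: it has clearly given way, and the bolt torque peaked at 1.36 (< 1.7). Now unload by swinging back until the joint is straight.

Emit:
arm_command:
  rows:
    - {"fingers": 0,"travel": [0.01,0.2,0],"roll": -1.3}
    - {"fingers": 0,"travel": [0.02,0.4,0],"roll": -2.6}
    - {"fingers": 0,"travel": [0.04,0.6,0],"roll": -4}
    - {"fingers": 0,"travel": [0.06,0.8,0],"roll": -5.4}
    - {"fingers": 0,"travel": [0.08,1.0,0],"roll": -6.7}
    - {"fingers": 0,"travel": [0.09,1.15,0],"roll": -7.8}
    - {"fingers": 0,"travel": [0.1,1.3,0],"roll": -8.8}
    - {"fingers": 0,"travel": [0.1,1.3,0],"roll": -8.8}

```text
time_s: 29.3
tcp_pos: [0.6215, 0.0601, 0.0546]
ee_rot: [[-0.539, -0.842, -0.002], [-0.842, 0.539, 0.001], [0.0, 0.003, -1.0]]
wrist_force: [-5.8, 6.3, -0.2]
gripper_width: 0.294
```

```bash
python3 q.py; python3 j.py
```

```text
t 29.35 tcp [0.6215 0.0601 0.0546] yaw -122.66 bearing 57.33 r 0.114 Ftool [-2.   8.6 -0. ] Mz -0.5 Tq_bolt 0.48
ring 283 ((560.7013549804688, -35.481502532958984), (42.93330383300781, 43.41279602050781), 56.31528854370117)
neck 139 bearing 55.82499
```

Emit:
arm_command:
  rows:
    - {"fingers": 0,"travel": [-0.03,0.08,-0.03],"roll": 0.7}
    - {"fingers": 0,"travel": [-0.05,0.14,-0.06],"roll": 1.3}
    - {"fingers": 0,"travel": [-0.05,0.14,-0.06],"roll": 1.3}
    - {"fingers": 0,"travel": [-0.05,0.14,-0.06],"roll": 1.3}

```text
time_s: 29.85
tcp_pos: [0.6218, 0.0599, 0.0553]
ee_rot: [[-0.557, -0.831, -0.001], [-0.831, 0.557, -0.001], [0.001, 0.0, -1.0]]
wrist_force: [-3.6, -1.1, -3.1]
gripper_width: 0.296
```

```bash
python3 q.py; python3 j.py
```

```text
t 29.9 tcp [0.6218 0.0599 0.0553] yaw -123.85 bearing 57.14 r 0.1139 Ftool [2.8 2.6 3.5] Mz 0.4 Tq_bolt 0.69
ring 289 ((560.465087890625, -35.59949493408203), (42.65143585205078, 43.59943389892578), 56.55837631225586)
neck 142 bearing 58.144188
```

Emit:
arm_command:
  rows:
    - {"fingers": 0,"travel": [-0.02,0.1,0],"roll": -0.6}
    - {"fingers": 0,"travel": [-0.03,0.2,0],"roll": -1.3}
    - {"fingers": 0,"travel": [-0.03,0.25,0],"roll": -1.7}
    - {"fingers": 0,"travel": [-0.03,0.25,0],"roll": -1.7}

```text
time_s: 30.4
tcp_pos: [0.6197, 0.0615, 0.0556]
ee_rot: [[-0.533, -0.846, -0.001], [-0.846, 0.533, -0.001], [0.001, 0.0, -1.0]]
wrist_force: [-2.9, -3.8, -4.1]
gripper_width: 0.297
```

```bash
python3 q.py; python3 j.py
```

```text
t 30.45 tcp [0.6197 0.0615 0.0555] yaw -122.23 bearing 58.47 r 0.1141 Ftool [5.1 0.5 3.7] Mz 0.1 Tq_bolt 0.17
ring 293 ((560.5955200195312, -35.4501838684082), (42.52880859375, 43.45921325683594), 58.222957611083984)
neck 139 bearing 58.17442
```

Unloaded (0.17 Nm). Ease the radial pull and lift off.

Emit:
arm_command:
  rows:
    - {"fingers": 0,"travel": [0.05,0,0],"roll": 0}
    - {"fingers": 0,"travel": [0.05,0,-0.3],"roll": 0}
    - {"fingers": 0,"travel": [0.05,0,-0.7],"roll": 0}
    - {"fingers": 0,"travel": [0.05,0,-1.1],"roll": 0}
    - {"fingers": 0,"travel": [0.05,0,-1.5],"roll": 0}

```text
time_s: 31.05
tcp_pos: [0.6182, 0.0608, 0.0701]
ee_rot: [[-0.533, -0.846, -0.004], [-0.846, 0.533, -0.001], [0.003, 0.003, -1.0]]
wrist_force: [-3.0, -5.2, -7.4]
gripper_width: 0.294
```

Emit:
arm_command:
  rows:
    - {"fingers": 0,"travel": [0,0,-0.5],"roll": 0}
    - {"fingers": 0,"travel": [0,0,-1],"roll": 0}
    - {"fingers": 0,"travel": [0,0,-2],"roll": 0}
    - {"fingers": 0,"travel": [0,0,-3.5],"roll": 0}
    - {"fingers": 0,"travel": [0,0,-4.5],"roll": 0}
    - {"fingers": 0,"travel": [0,0,-5],"roll": 0}

```text
time_s: 31.65
tcp_pos: [0.6224, 0.0624, 0.1231]
ee_rot: [[-0.533, -0.846, 0.007], [-0.846, 0.533, 0.002], [-0.005, -0.005, -1.0]]
wrist_force: [0.2, -0.1, -2.6]
gripper_width: 0.296
```

```bash
python3 w.py pics/w2.png
```

```text
tcp [0.6224 0.0624 0.1231] w 0.296 F [ 0.2 -0.1 -2.6] M [ 0.18 -0.08 -0.05] 31.65
top 376 z [0.0922 0.1157 0.126 ] rect [566.8 -31.8] [42.5 44. ] 58.3
  neck 0.03 z 0.4358 y 0.0117
  neck 0.05 z 0.1363 y -0.001
  neck 0.07 z 0.1327 y -0.0007
scene 383 z [0.0838 0.1124 0.1256] rect [562.3 -30. ] [42.8 48.4] 54.9
  neck 0.03 z 0.354 y 0.0185
  neck 0.05 z 0.1351 y 0.0055
  neck 0.07 z 0.1265 y 0.0046
```

View pics/w2.png

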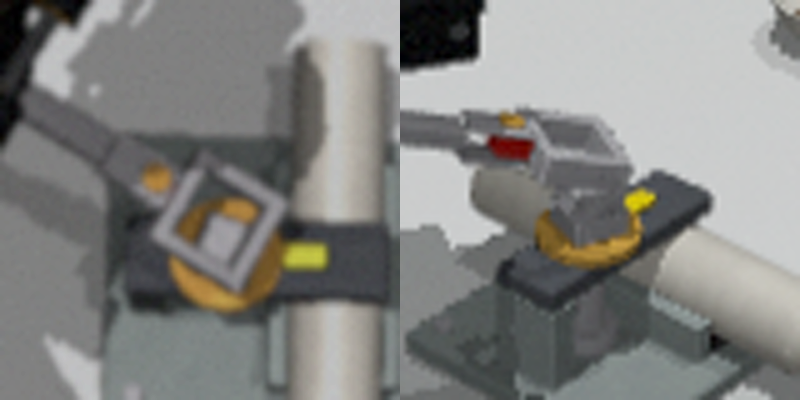

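Two findings: the wrench has pitched in the grip (ring end low, at ≈(590,150) in the right crop), and the tab is at the same pixel as before (341,251). Lift more, then carry back to the original free spot.

Emit:
arm_command:
  rows:
    - {"fingers": 0,"travel": [0,0,-1.5],"roll": 0}
    - {"fingers": 0,"travel": [0,0,-3],"roll": 0}
    - {"fingers": 0,"travel": [0,0,-4],"roll": 0}
    - {"fingers": 0,"travel": [0,0,-4],"roll": 0}

```text
time_s: 32.15
tcp_pos: [0.6215, 0.0626, 0.1628]
ee_rot: [[-0.532, -0.847, 0.005], [-0.847, 0.532, 0.002], [-0.004, -0.004, -1.0]]
wrist_force: [-0.8, -0.7, -1.5]
gripper_width: 0.295
```

Emit:
arm_command:
  rows:
    - {"fingers": 0,"travel": [-1,2,0],"roll": -4}
    - {"fingers": 0,"travel": [-2.4,4.7,0],"roll": -8}
    - {"fingers": 0,"travel": [-3.7,7.3,0],"roll": -13}
    - {"fingers": 0,"travel": [-5.1,10,0],"roll": -18}
    - {"fingers": 0,"travel": [-6.5,12.7,0],"roll": -23}
    - {"fingers": 0,"travel": [-7.9,15.4,0],"roll": -28}
    - {"fingers": 0,"travel": [-9.3,18.1,0],"roll": -33}
    - {"fingers": 0,"travel": [-10.7,20.8,0],"roll": -37}
    - {"fingers": 0,"travel": [-12,23.3,0],"roll": -40}
    - {"fingers": 0,"travel": [-12,23.3,0],"roll": -40}

```text
time_s: 33.15
tcp_pos: [0.4851, 0.2901, 0.1601]
ee_rot: [[0.14, -0.99, -0.0], [-0.99, -0.14, 0.001], [-0.001, 0.0, -1.0]]
wrist_force: [0.1, -0.1, -3.3]
gripper_width: 0.299
```

```bash
cat > k.py <<'E'
from h import *
s=sense(); T=np.array(s["tcp_pos"]); R=np.array(s["ee_rot"]); print("tcp",T.round(4),"F",np.round(s["wrist_force"],1),"M",np.round(s["moment"],2),s["time_s"])
for n in("top","scene"):
    p,d=capture(n); P,_=cloud(n,d); l=(P-T)@R
    for lo in(-.09,-.06,.05,.065,.095,.11,.125,.14):
        q=(l[:,0]>lo)&(l[:,0]<lo+.012)&(abs(l[:,1])<.024)&(P[:,2]>.006)&(P[:,2]<T[2]+.06)
        if q.sum()>5: print(n,lo,q.sum(),"z",np.percentile(P[q,2],[5,50,90]).round(4),"y",np.median(l[q,1]).round(4))
E
python3 k.py
```

```text
tcp [0.4851 0.2901 0.1601] F [ 0.1 -0.1 -3.3] M [0.   0.09 0.02] 33.15
top -0.09 10 z [0.21   0.2161 0.2199] y 0.0119
top 0.05 57 z [0.161  0.1733 0.1755] y 0.0005
top 0.065 72 z [0.1558 0.1707 0.1735] y -0.0002
top 0.095 86 z [0.1513 0.1597 0.1623] y -0.0043
top 0.11 60 z [0.145  0.1542 0.1575] y -0.0161
top 0.125 93 z [0.1467 0.151  0.1532] y -0.0012
scene -0.09 59 z [0.2044 0.2118 0.2185] y 0.0139
scene -0.06 110 z [0.1986 0.2148 0.2181] y 0.0133
scene 0.05 46 z [0.1587 0.1735 0.1759] y 0.0067
scene 0.065 19 z [0.1533 0.1715 0.1737] y 0.0008
scene 0.095 33 z [0.1465 0.1557 0.1611] y 0.0218
scene 0.11 36 z [0.1417 0.1504 0.1566] y 0.0215
scene 0.125 28 z [0.1408 0.1502 0.1527] y 0.0179
```

Droop is ≈16° ring-down. Lower: the ring end touches first, and the table then levels the wrench in the pads.

Emit:
arm_command:
  rows:
    - {"fingers": 0,"travel": [0,0,2],"roll": 0}
    - {"fingers": 0,"travel": [0,0,4.5],"roll": 0}
    - {"fingers": 0,"travel": [0,0,7],"roll": 0}
    - {"fingers": 0,"travel": [0,0,9.5],"roll": 0}
    - {"fingers": 0,"travel": [0,0,11.5],"roll": 0}
    - {"fingers": 0,"travel": [0,0,12.5],"roll": 0}
    - {"fingers": 0,"travel": [0,0,12.5],"roll": 0}

```text
time_s: 33.95
tcp_pos: [0.4862, 0.2859, 0.0342]
ee_rot: [[0.134, -0.991, -0.002], [-0.991, -0.134, -0.002], [0.002, 0.003, -1.0]]
wrist_force: [-0.5, -0.7, -2.4]
gripper_width: 0.292
```

Emit:
arm_command:
  rows:
    - {"fingers": 0,"travel": [0,0,0.3],"roll": 0}
    - {"fingers": 0,"travel": [0,0,0.6],"roll": 0}
    - {"fingers": 0,"travel": [0,0,0.9],"roll": 0}
    - {"fingers": 0,"travel": [0,0,1.2],"roll": 0}
    - {"fingers": 0,"travel": [0,0,1.5],"roll": 0}
    - {"fingers": 0,"travel": [0,0,1.8],"roll": 0}
    - {"fingers": 0,"travel": [0,0,1.8],"roll": 0}

```text
time_s: 34.65
tcp_pos: [0.487, 0.2877, 0.0178]
ee_rot: [[0.137, -0.991, 0.001], [-0.991, -0.137, 0.0], [-0.0, -0.001, -1.0]]
wrist_force: [-0.2, 0.3, 0.0]
gripper_width: 0.298
```

```bash
python3 k.py
```

```text
tcp [0.487  0.2877 0.0178] F [-0.2  0.3  0. ] M [ 0.03 -0.18  0.04] 34.65
top 0.05 43 z [0.0277 0.0343 0.0379] y 0.0011
top 0.065 53 z [0.0182 0.0328 0.0362] y 0.0007
top 0.095 77 z [0.0155 0.0243 0.0269] y -0.0001
top 0.11 44 z [0.011  0.0189 0.0219] y 0.0141
top 0.125 72 z [0.0116 0.0161 0.0186] y -0.0004
scene -0.09 86 z [0.0588 0.0737 0.0776] y 0.0124
scene -0.06 107 z [0.0534 0.0709 0.0734] y 0.0136
scene 0.05 12 z [0.0327 0.0365 0.0377] y 0.0018
```

Emit:
arm_command:
  rows:
    - {"fingers": 0,"travel": [0,0,0.3],"roll": 0}
    - {"fingers": 0,"travel": [0,0,0.6],"roll": 0}
    - {"fingers": 0,"travel": [0,0,0.9],"roll": 0}
    - {"fingers": 0,"travel": [0,0,1.2],"roll": 0}
    - {"fingers": 0,"travel": [0,0,1.5],"roll": 0}
    - {"fingers": 0,"travel": [0,0,1.8],"roll": 0}
    - {"fingers": 0,"travel": [0,0,2.1],"roll": 0}
    - {"fingers": 0,"travel": [0,0,2.1],"roll": 0}

```text
time_s: 35.55
tcp_pos: [0.4863, 0.2869, -0.0039]
ee_rot: [[0.136, -0.991, -0.001], [-0.991, -0.136, -0.001], [0.001, 0.001, -1.0]]
wrist_force: [0.9, -0.3, -0.7]
gripper_width: 0.295
```

```bash
python3 k.py
```

```text
tcp [ 0.4863  0.2869 -0.0039] F [ 0.9 -0.3 -0.7] M [-0.07  0.02  0.05] 35.55
top 0.05 42 z [0.017  0.0219 0.0247] y 0.0011
top 0.065 51 z [0.0087 0.0232 0.0253] y 0.0008
top 0.095 87 z [0.0099 0.0185 0.021 ] y 0.0002
top 0.11 42 z [0.0103 0.0165 0.0199] y -0.0149
top 0.125 79 z [0.0104 0.0158 0.0183] y 0.0005
scene -0.09 137 z [0.025  0.0414 0.0443] y 0.0092
scene -0.06 105 z [0.024  0.0391 0.0422] y 0.0116
```

Emit:
arm_command:
  rows:
    - {"fingers": 0,"travel": [0,0,0.3],"roll": 0}
    - {"fingers": 0,"travel": [0,0,0.6],"roll": 0}
    - {"fingers": 0,"travel": [0,0,0.9],"roll": 0}
    - {"fingers": 0,"travel": [0,0,1.2],"roll": 0}
    - {"fingers": 0,"travel": [0,0,1.2],"roll": 0}
    - {"fingers": 0,"travel": [0,0,1.2],"roll": 0}

```text
time_s: 36.25
tcp_pos: [0.4866, 0.2873, -0.0155]
ee_rot: [[0.136, -0.991, -0.0], [-0.991, -0.136, 0.0], [-0.0, 0.0, -1.0]]
wrist_force: [-0.7, 0.8, -1.3]
gripper_width: 0.296
```

```bash
python3 k.py
```

```text
tcp [ 0.4866  0.2873 -0.0155] F [-0.7  0.8 -1.3] M [ 0.13  0.13 -0.01] 36.25
top 0.05 40 z [0.0115 0.0148 0.0175] y 0.0008
top 0.065 42 z [0.015  0.018  0.0195] y 0.0002
top 0.095 87 z [0.0105 0.0146 0.0185] y 0.0001
top 0.11 43 z [0.0115 0.0152 0.0181] y -0.0145
top 0.125 70 z [0.012  0.016  0.0183] y 0.0004
scene -0.09 133 z [0.0095 0.0226 0.0257] y 0.0079
scene -0.06 112 z [0.0099 0.0249 0.0266] y 0.0085
scene 0.125 52 z [0.0082 0.0157 0.017 ] y -0.0084
```

Flat. Open, then rise straight up.

Emit:
arm_command:
  rows:
    - {"fingers": 100,"travel": [0,0,0],"roll": 0}
    - {"fingers": 100,"travel": [0,0,0],"roll": 0}
    - {"fingers": 100,"travel": [0,0,0],"roll": 0}
    - {"fingers": 100,"travel": [0,0,0],"roll": 0}
    - {"fingers": 100,"travel": [0,0,0],"roll": 0}
    - {"fingers": 100,"travel": [0,0,0],"roll": 0}
    - {"fingers": 100,"travel": [0,0,0],"roll": 0}
    - {"fingers": 100,"travel": [0,0,0],"roll": 0}

```text
time_s: 37.15
tcp_pos: [0.4866, 0.2873, -0.0153]
ee_rot: [[0.136, -0.991, -0.0], [-0.991, -0.136, 0.0], [-0.0, 0.0, -1.0]]
wrist_force: [-0.0, 0.0, -0.2]
gripper_width: 0.936
```

Emit:
arm_command:
  rows:
    - {"fingers": 100,"travel": [0,0,-1],"roll": 0}
    - {"fingers": 100,"travel": [0,0,-3],"roll": 0}
    - {"fingers": 100,"travel": [0,0,-6],"roll": 0}
    - {"fingers": 100,"travel": [0,0,-10],"roll": 0}
    - {"fingers": 100,"travel": [0,0,-14],"roll": 0}
    - {"fingers": 100,"travel": [-4,0,-18],"roll": 0}
    - {"fingers": 100,"travel": [-8,4,-20],"roll": 0}
    - {"fingers": 100,"travel": [-10,8,-20],"roll": 0}
    - {"fingers": 100,"travel": [-10,8,-20],"roll": 0}

```text
time_s: 38.05
tcp_pos: [0.3907, 0.3775, 0.187]
ee_rot: [[0.14, -0.99, 0.001], [-0.99, -0.14, 0.003], [-0.003, -0.001, -1.0]]
wrist_force: [0.9, 0.1, -0.4]
gripper_width: 0.997
```

```bash
python3 - <<'E'
from h import *
t,d=capture("top"); s,ds=capture("scene"); q=sense(); print(q["time_s"],q["tcp_pos"],q["wrist_force"])
cv2.imwrite("pics/end.png",np.hstack([cv2.convertScaleAbs(crop(t,285,205,80,80,5),alpha=1.7),crop(s,180,220,200,200,2)]))
for l in["stopwatch","tin","caliper","spanner","evap_dish"]: print(l,[(np.round(r["position"],3).tolist(),round(r["p"],2)) for r in search_frame("top",l)[:1]])
g=cv2.resize(cv2.cvtColor(t,cv2.COLOR_RGB2GRAY)[235:265,310:340],None,fx=10,fy=10,interpolation=cv2.INTER_CUBIC)
for lo in(66,70,74,78):
    _,L=cv2.connectedComponents((g>lo).astype(np.uint8),connectivity=4); M=(L==L[150,155]).astype(np.uint8); c=max(cv2.findContours(M,0,2)[0],key=cv2.contourArea)
    w=pz("top",(cv2.boxPoints(cv2.minAreaRect(c))+.5)/10-.5+[310,235],.095); e=np.diff(w[:3],axis=0); print(lo,w.mean(0).round(4),np.linalg.norm(e,axis=1).round(4),(np.degrees(np.arctan2(e[:,1],e[:,0]))%90).round(1))
E
```

```text
38.15 [0.39254645 0.37623991 0.18595744] [ 0.02512186 -0.39567655  1.09341051]
stopwatch [([0.384, 0.077, 0.014], 0.71)]
tin [([0.805, 0.057, 0.006], 0.71)]
caliper [([0.378, -0.076, 0.003], 0.6)]
spanner [([0.494, -0.29, 0.005], 0.65)]
evap_dish [([0.64, -0.371, 0.016], 0.66)]
66 [ 0.567  -0.0314  0.095 ] [0.05   0.0675] [32.4 31. ]
70 [ 0.561  -0.0359  0.095 ] [0.0193 0.0185] [67.1 66.4]
74 [ 0.5605 -0.0357  0.095 ] [0.0175 0.0174] [67.7 67. ]
78 [ 0.5602 -0.0357  0.095 ] [0.0161 0.0164] [67.7 67. ]
```

View pics/end.png

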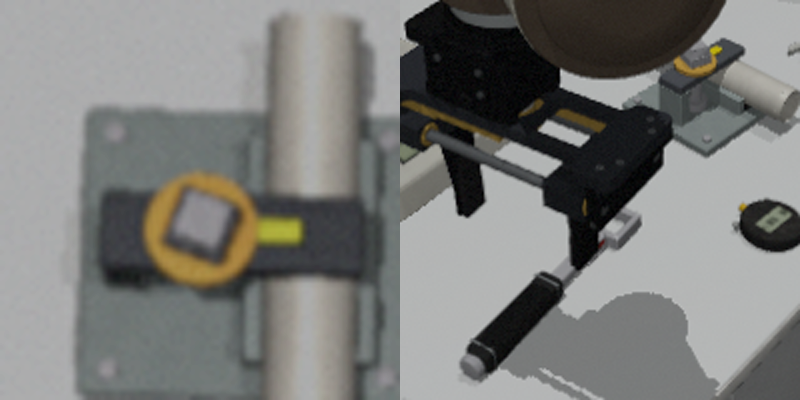

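The head now reads ≈67° (was 15°), the tab is unchanged and the wrench lies flat. Check that the head did not turn back while lifting, using the saved mid-turn crop.

```bash
python3 - <<'E'
from h import *
def ang(g,f,u0,v0,seed,los):
    for lo in los:
        _,L=cv2.connectedComponents((g>lo).astype(np.uint8),connectivity=4); x,y=seed; M=(L==L[y,x]).astype(np.uint8); c=max(cv2.findContours(M,0,2)[0],key=cv2.contourArea)
        w=pz("top",(cv2.boxPoints(cv2.minAreaRect(c))+.5)/f-.5+[u0,v0],.095); e=np.diff(w[:3],axis=0); print(lo,w.mean(0).round(4),np.linalg.norm(e,axis=1).round(4),(np.degrees(np.arctan2(e[:,1],e[:,0]))%90).round(1))
print("t1"); ang(cv2.imread("pics/t1.png",0),6,285,205,(245,262),(112,119,126,133))
print("w2"); ang(cv2.imread("pics/w2.png",0)[:,:400],5,280,200,(222,236),(112,119,126,133))
print("end"); ang(cv2.imread("pics/end.png",0)[:,:400],5,285,205,(200,220),(112,119,126,133))
print("top0"); g=cv2.resize(cv2.imread("pics/top0.png",0)[205:285,285:365],None,fx=5,fy=5,interpolation=cv2.INTER_CUBIC); ang(cv2.convertScaleAbs(g,alpha=1.7),5,285,205,(202,222),(112,119,126,133))
# tab direction
for n,im,f in(("top0",cv2.imread("pics/top0.png")[205:285,285:365],1),("end",cv2.imread("pics/end.png")[:,:400],5)):
    h=cv2.cvtColor(im,cv2.COLOR_BGR2HSV); m=cv2.inRange(h,(25,130,60),(35,255,255)); v,u=np.where(m); print(n,"tab",pz("top",[[(u.mean()+.5)/f-.5+285,(v.mean()+.5)/f-.5+205]],.075).round(4),len(u))
E
```

```text
t1
112 [ 0.5602 -0.0355  0.095 ] [0.0207 0.0199] [68.7 68. ]
119 [ 0.5603 -0.0355  0.095 ] [0.0198 0.0192] [69.2 68.6]
126 [ 0.56   -0.0355  0.095 ] [0.0192 0.0187] [66.5 65.7]
133 [ 0.56   -0.0355  0.095 ] [0.0184 0.0179] [66.5 65.7]
w2
112 [ 0.5747 -0.0266  0.095 ] [0.0436 0.0594] [56.7 55.3]
119 [ 0.5703 -0.0327  0.095 ] [0.0426 0.0423] [58.1 56.8]
126 [ 0.5704 -0.0327  0.095 ] [0.0417 0.0414] [58.1 56.9]
133 [ 0.5706 -0.0329  0.095 ] [0.0401 0.0407] [58.1 56.8]
end
112 [ 0.5695 -0.0351  0.095 ] [0.1668 0.1673] [87.9 86.9]
119 [ 0.5534 -0.0408  0.095 ] [0.046  0.0591] [55.9 54.7]
126 [ 0.5605 -0.0358  0.095 ] [0.0174 0.0173] [66.5 65.7]
133 [ 0.5603 -0.0354  0.095 ] [0.016  0.0161] [69.8 69.2]
top0
112 [ 0.5695 -0.0351  0.095 ] [0.1668 0.1673] [87.9 86.9]
119 [ 0.5605 -0.0354  0.095 ] [0.018  0.0182] [14.2 13.4]
126 [ 0.5602 -0.0355  0.095 ] [0.0173 0.0166] [16.7 15.9]
133 [ 0.56   -0.0355  0.095 ] [0.0163 0.0152] [14.6 13.9]
top0 tab [[ 0.557 -0.068  0.075]] 41
end tab [[ 0.5576 -0.0682  0.075 ]] 1130
```

```bash
python3 -c "
from station import *
s=sense();print(s['time_s'],s['wrist_force']);print(finish_job())"
```

```text
38.4 [-0.51464243 -0.01201167 -0.32264122]
the job is handed in; nothing more can be done
None
```

The bolt is tightened, the wrench is laid flat and right way up at its original spot, and the job was handed in at 38.4 s of the 67 s allowed.

- **Tightening:** The bolt turned about 0.65–0.7 rad clockwise before it came tight. The joint then gave way by about 0.11 rad (the stop is at 0.16), holding about 0.9–0.94 N m there while the ring stopped turning. Bolt torque peaked at about 1.36 N m, below the 1.7 N m at which the collar slips.
- **Last checks:** The collar tab is within 1 mm of where it started. The five listed bystanders were found within about 8 mm of their first readings, or about twice the finder's stated error. The gripper is clear of everything.

**What disagreed or went wrong:**
- The reported tool height did not match the pictures: the fingertips were about 34 mm higher than it implied. The first two closings therefore missed the grip, and I worked from the camera heights instead.
- While lifting off, the wrench tipped about 16° in the grip, ring end down. I levelled it against the worktop before letting go.
- The final bolt angle of about 67° (15° at the start) can only be read to ±1.5–2°. It fits the estimated tight angle of about 66°, but a slight turn back of 1–2° during lift-off cannot be ruled out.

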